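# Lock the tube rack into the shaker

## Robot

A 6-joint arm with a two-finger parallel gripper is mounted at the origin on the work surface. World frame = base frame: x ahead of the robot, y to its left, z up, the work surface at z = 0. Lengths are in m, angles in rad, forces in N, time in s.
With the tool pointing down it reaches from about 0.35 to 0.85 m from the base axis. Payload 8.1 kg.
Tool frame: the origin (TCP) lies at the very end of the fingers, on their centre line; the grasp point (between the pads) lies r.grip_point_offset behind it (r.grip_point_offset is the distance from the TCP to the grasp point, in m); z points along the fingers, y is the direction in which the jaws open and shut (so a half turn about z gives the same grasp; the last joint's range is limited). The gripper opens to 85 mm and grips with 20 to 120 N. Pads are 22 mm wide; open, the fingers measure 114 mm over their backs; the gripper's body (76 mm by 85 mm) begins 54 mm behind the grasp point. The pads swing forward as they close: fully open they stand 13 mm farther back than shut.
Start: joints at [-1.19, 0.13, 1.488, -0, 1.523, -0.085], TCP at [0.27, -0.536, 0.198] pointing down, gripper open.
Joint ranges: [-2.96, 2.96], [-0.89, 2.26], [0.02, 2.5], [-1.34, 4.48], [0, 2.73], [-2.66, 2.66]. Speed limits (rad/s): [2.39, 2.39, 2.79, 3.14, 3.14, 3.14].

## Interface

Orientations are given as [roll, pitch, yaw] about the fixed x, y, z axes, in that order (R = Rz(yaw) Ry(pitch) Rx(roll)).
In Python, from workcell import r, vision, workorder gives the robot as it stands.
- The arm moves only by the tool jog_arm, never from a script. Its argument "commands" is one flat list of numbers, 7 for each row, row after row: the closure, from -1 (fully open) to 1 (shut), then the shift along the tool's x, y, z in cm, then the turn, a rotation vector about the tool's x, y, z in degrees. A call has 1 to 20 rows; each row is the pose to reach, as a shift and turn from the pose commanded when the call began, along the tool's axes at that moment; what a row does not reach only later rows make up. A row lasts 1/10 s, in which the tool goes at most 50 mm and 8.59 degrees, less where a joint would pass 70% of its speed; a pose out of reach is approached as far as the arm can. A call with a gripper value outside its range is refused whole. The fingers move at their own pace and stop on an object; "force" is the grip in N (left out, the last holds). Time passes only in rows, so rows that repeat a pose let the fingers close. It gives the time, the measured TCP pose, the force and the opening at its end, in the units of the state.
- r.sense(): the state, without advancing time (a new reading comes with each control period).
- vision.snapshot(name): name is "scene" or "top" or "wrist"; returns the picture (480x640x3 uint8, blue, green, red); there is no depth.
- vision.camera_info(name): a dict with "fovy" (degrees; the focal length in pixels is half the picture's height over the tangent of half this angle, whatever the lens; pixels are square), "cx", "cy" (the principal point, pixels), "camera_from_world" (4x4, takes a point from world to camera coordinates). Camera axes: x right, y down, z forward; pixel columns grow to the right and rows downward; lengths in m; the calibration is good to about 2 mm. The wrist camera is an equidistant fisheye: a pixel r from the principal point sees the ray r / f radians off the axis. A picture is of the moment at which its call begins: read the wrist's pose just before it. camera_info takes no time and is no camera call; for the wrist camera it gives the pose at the moment of the call.
- workorder.sign_off(): hands the job in, once; it reports no verdict.
The state is a dict: "clock": time; "joint_positions": joint angles; "joint_vel": joint speeds; "tau": joint torques, N m; "tcp_pos": TCP position; "orientation": TCP orientation; "contact_force": force on the tool from outside, world axes, zero at the start; "moment": the same for the moment, N m; "opening": finger opening in m.
Only numpy, scipy, OpenCV 4.12 (cv2) and the standard library are available. Lean on these libraries where they do the work, as an engineer would, in place of code of your own. Each camera call takes 0.05 s, during which the arm holds its last target.

## Task

Take the long thin locking pin from the tray, lay it tip down in the sloping rest, right down to the stop, and let go of it, then take it again by the end of its grip so that it can hang upright. Put its tip through the eye of the sprung hold-in arm on the shaker, swing the arm against its spring until the eye stands over the hole in the shaker's deck, and push the pin fully down so that it holds the arm there; leave the loaded rack, the bottle, the tip box and the short thick pin where they are.

Things in the scene. Friction and masses are not known exactly. Their poses are not given: they have to be found in the camera images.
- pin_grip (a point): Centre of the LOCKING PIN's grip, a black bar 20 x 20 x 36 mm (36 along the pin). The steel shank, 10 mm thick, 80 mm long, starts at its end face; 62 g in all, centre of mass in the shank, 28 mm from the grip. x axis: along the pin from tip to grip. Starts lying level in a nest of the tray (z axis up), grip centre 35 mm above the bench
- pin_tip (a point): End of the locking pin's shank, on its axis, 98 mm from pin_grip; same axes
- stub_grip (a point): Centre of the grip (black, 26 x 26 x 36 mm) of the SHORT THICK PIN, a bystander in the other nest, parallel to the locking pin and 90 mm away; which nest is which varies. Its shank is 16 mm thick, 45 mm long, and does not fit the holes
- tray: Fixed white tray 155 x 170 mm, origin on the bench under its centre. Pins lie along its x, grips towards +x, centred near x = 45, y = 45 or -45 mm. Across x = 75 to 80 mm stands an end wall 65 mm high. The floor is 5 mm thick; nest blocks 16 mm wide lift the grips 20 mm above it, so fingers can go down beside a grip
- rest_top (a point): Where the centre of the pin's grip is when the pin lies home in the SLOPING REST, a fixed aluminium V gutter rising at 45 degrees, 101 mm above the bench. Axes: z up, x level towards the raised end; the pin lies along x + z, tip down. Gutter 64 mm long, open on its upper side, mouth 28 mm wide, edges 8 mm over the pin's axis; the grip stands free beyond its upper end
- rest_foot (a point): Where the tip of the pin's shank is when it lies home in the sloping rest, against the stop at the foot; 98 mm down the slope from rest_top, 32 mm above the bench; same axes. The pin may not slide down by itself. The rest stands on a black foot 110 x 70 mm
- hold_arm (a joint): Angle (rad) of the sprung arm: 0 at rest, swung out towards the robot; grows counter-clockwise from above, towards the rack; 1.05 with its eye over the lock hole; stop at 1.25. The spring always pulls to 0: 0.16 N m at 0, 0.28 at 1.05 (2.4 N at the eye). Aluminium bar 200 x 34 x 12 mm with two rubber pads, turning level about a post, 2 mm above the deck
- eye_top (a point): Centre of the arm's eye at its top face: an upright through-hole 14 mm in diameter with a 2 mm chamfer, 120 mm from the post's axis, 59 mm above the bench; moves with the arm
- post_axis (a point): On the axis of the arm's post, at the height of the shaker's deck (45 mm above the bench); axes as for lock_hole
- lock_hole (a point): Centre of the mouth of the hole in the shaker's deck: 14 mm in diameter, 35 mm deep, chamfer 2 mm, 45 mm above the bench, 120 mm from post_axis. With the pin home its tip is 10 mm and its grip's centre 108 mm above the bench. Axes: z up, x towards the rack (its front is 40 mm away), y along the rack's front. Fingers have most room if they close along y
- rack: Bystander: red wire rack with blue-capped tubes, 100 x 200 mm, standing loose on the shaker's deck; origin at the centre of its underside, tube tops 90 mm above it (135 mm above the bench)
- bottle: Bystander: bottle 60 mm in diameter, 140 mm high, standing; origin at the centre of its underside
- tipbox: Bystander: closed blue tip box 80 x 120 x 57 mm; origin at the centre of its underside
There are look-alikes about, which are no part of the job. Leave any turquoise look-alike of the part that bears pin_grip alone.

How it is judged:
By the outcome, as a careful person would: the job done as asked, in the order asked, and still so for the second after the job is handed in, with the robot touching nothing.
It also fails if it takes over 72 s, if anything falls off the work surface, if the arm or the gripper's body presses on something with over 40 N, if the wrist force passes 120 N, or if a joint passes its speed limit or range.

## Working session

There is one attempt and no reset: what is moved stays moved. The work goes in short steps, Python scripts to look and compute and a tool call to move; the robot and the scene stay as the last step left them, time stands still between calls to the robot, and variables do not carry over. Pictures are saved under pics/ and viewed, and the job is handed in when it is done.

Besides the shell and the picture viewer there is one more tool, called after "Request:" by a JSON object that holds its "method" and its "body", one argument or row to a line. jog_arm: Moves the arm, as the interface text tells. Its arguments: {"type":"object","properties":{"commands":{"type":"array"},"force":{"type":"number"}},"required":["commands"]}

```bash
ls; mkdir -p pics; python3 - <<'E'
from workcell import r, vision, workorder
import cv2
print(r.sense()); print(r.grip_point_offset)
for n in ["scene","top","wrist"]:
    i=vision.camera_info(n); print(n,i)
    cv2.imwrite(f"pics/{n}0.png",vision.snapshot(n))
E
```

```text
pics
{'clock': 0.0, 'joint_positions': array([-1.19040266e+00,  1.31170414e-01,  1.48928322e+00, -5.27674407e-06,
        1.52300338e+00, -8.54031777e-02]), 'joint_vel': array([-0.00062738,  0.00057262,  0.00042267, -0.00036662, -0.00194672,
        0.0006911 ]), 'tau': array([ 1.79193521e-03, -5.69400501e+01, -5.00547266e+01, -2.20277752e-04,
        1.50280137e-02, -1.72975746e-05]), 'tcp_pos': array([ 0.26926838, -0.5354976 ,  0.19733681]), 'orientation': array([-3.13973464e+00, -1.53777305e-04,  4.65796961e-01]), 'contact_force': array([-0.48101999,  0.28547288, -0.46664369]), 'moment': array([-0.04886469,  0.04497555, -0.01424567]), 'opening': 0.08573550341177388}
0.0187
scene {'fovy': 55.04244819998463, 'cx': 319.53543136923423, 'cy': 248.75352040330287, 'camera_from_world': array([[ 0.09155826,  0.99562573, -0.01861401, -0.07674716],
       [ 0.7179292 , -0.07895161, -0.6916244 , -0.34348016],
       [-0.69006866,  0.04996039, -0.72201746,  1.28311563],
       [ 0.        ,  0.        ,  0.        ,  1.        ]])}
top {'fovy': 52.77988165761386, 'cx': 319.6156204397, 'cy': 239.29252905109146, 'camera_from_world': array([[ 0.00582285, -0.99967964, -0.02463162,  0.03825705],
       [-0.99339946, -0.00296091, -0.11466802,  0.56849665],
       [ 0.11455835,  0.02513674, -0.99309845,  1.15186172],
       [ 0.        ,  0.        ,  0.        ,  1.        ]])}
wrist {'fovy': 65.70646984690485, 'cx': 317.00729415737044, 'cy': 236.7426019068137, 'camera_from_world': array([[ 4.49458198e-01, -8.93300831e-01, -9.76774899e-04,
        -5.98131715e-01],
       [-8.49582327e-01, -4.27798905e-01,  3.08541677e-01,
        -4.04636579e-02],
       [-2.76038399e-01, -1.37846735e-01, -9.51210324e-01,
         3.80422059e-01],
       [ 0.00000000e+00,  0.00000000e+00,  0.00000000e+00,
         1.00000000e+00]])}
```

View pics/scene0.png

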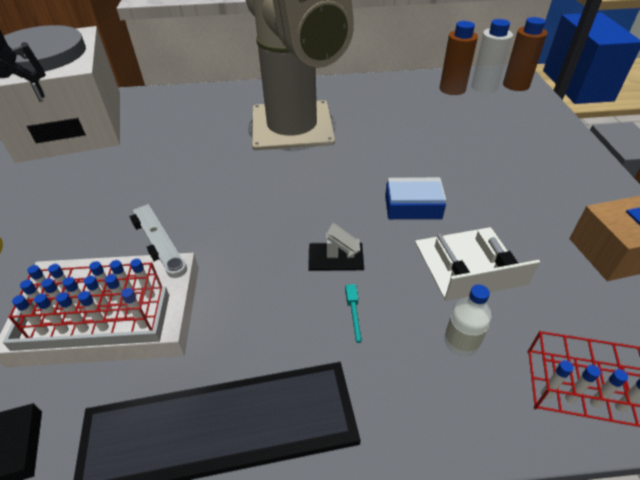

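View pics/top0.png

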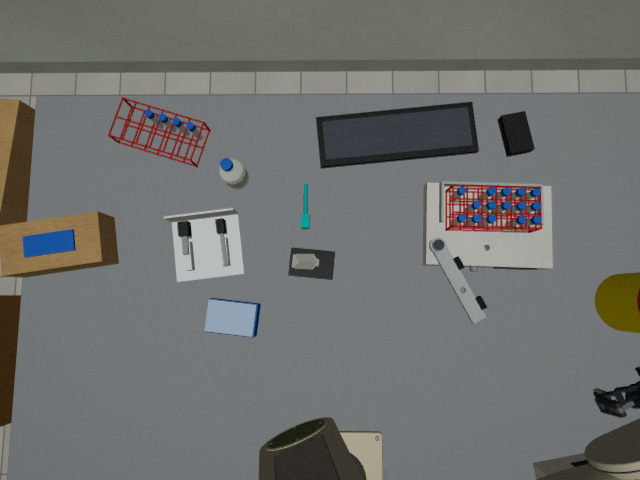

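View pics/wrist0.png

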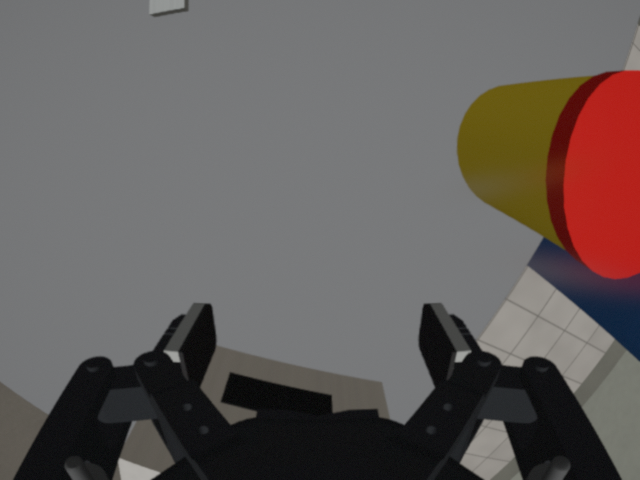

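Candidates for the locking pin in the top view are the two pins in the tray, grips at (184,230) and (222,227), and the turquoise look-alike at (306,210), which is excluded. I'll take close crops to tell the two apart.

```bash
python3 - <<'E'
import cv2,numpy as np
t=cv2.imread("pics/top0.png"); s=cv2.imread("pics/scene0.png")
a=cv2.resize(t[200:290,160:350],None,fx=4,fy=4,interpolation=cv2.INTER_CUBIC)
b=cv2.resize(t[170:340,420:560],None,fx=3.5,fy=3.5,interpolation=cv2.INTER_CUBIC)
c=cv2.resize(s[210:300,300:540],None,fx=3.3,fy=3.3,interpolation=cv2.INTER_CUBIC)
cv2.imwrite("pics/ca.png",a);cv2.imwrite("pics/cb.png",b);cv2.imwrite("pics/cc.png",c)
E
```

```text
(no output)
```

View pics/ca.png

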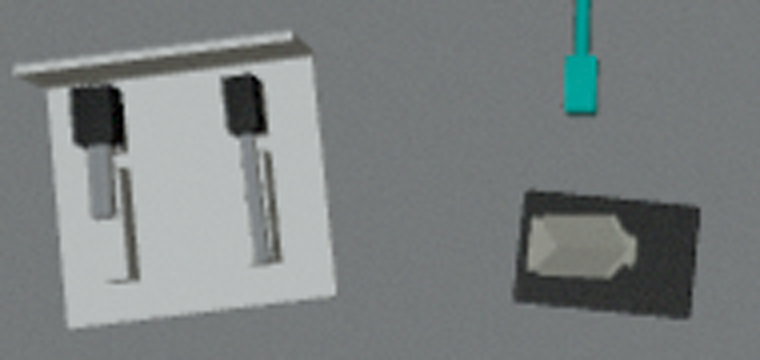

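View pics/cb.png

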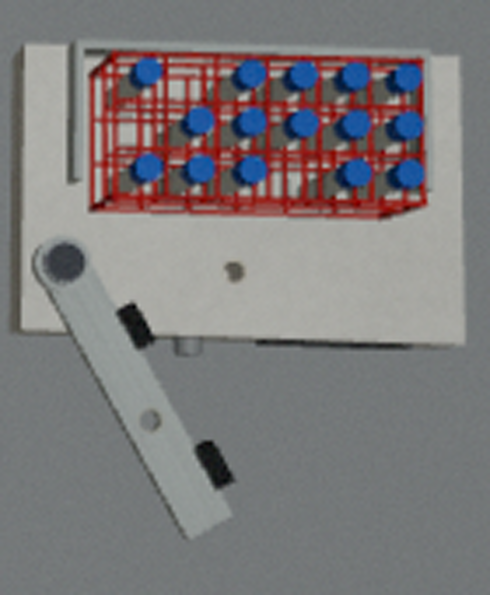

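View pics/cc.png

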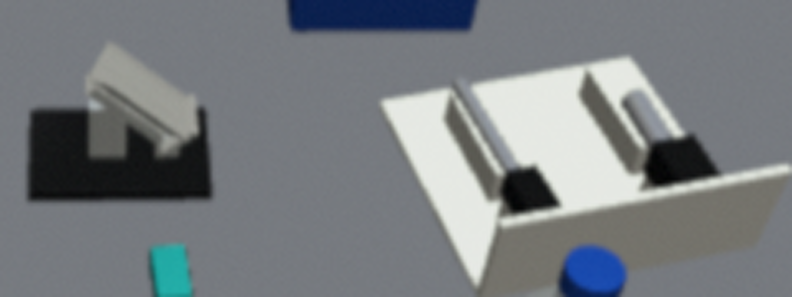

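```bash
cat > h.py <<'E'
import numpy as np,cv2
from workcell import r, vision, workorder
from scipy.spatial.transform import Rotation as Ro
def ray(n,px,info=None):
    i=info or vision.camera_info(n); f=240/np.tan(np.radians(i["fovy"]/2)); T=i["camera_from_world"]
    u=(px[0]-i["cx"])/f; v=(px[1]-i["cy"])/f
    if n=="wrist":
        th=np.hypot(u,v); d=np.array([u/th*np.sin(th),v/th*np.sin(th),np.cos(th)]) if th>1e-9 else np.array([0,0,1.])
    else: d=np.array([u,v,1.]); d/=np.linalg.norm(d)
    R=T[:3,:3]; return -R.T@T[:3,3], R.T@d
def plane(n,px,z,info=None):
    o,d=ray(n,px,info); return o+d*(z-o[2])/d[2]
def proj(n,P,info=None):
    i=info or vision.camera_info(n); f=240/np.tan(np.radians(i["fovy"]/2)); T=i["camera_from_world"]
    p=T[:3,:3]@np.asarray(P)+T[:3,3]
    if n=="wrist":
        rr=np.hypot(p[0],p[1]); th=np.arctan2(rr,p[2]); return np.array([i["cx"]+f*th*p[0]/rr,i["cy"]+f*th*p[1]/rr])
    return np.array([i["cx"]+f*p[0]/p[2],i["cy"]+f*p[1]/p[2]])
def tri(obs):
    A=np.zeros((3,3));b=np.zeros(3)
    for o,d in obs:
        M=np.eye(3)-np.outer(d,d);A+=M;b+=M@o
    return np.linalg.solve(A,b)
def delta(pos,R):
    """shift cm & rotvec deg in current tool frame; pos=TCP target"""
    s=r.sense(); R0=Ro.from_euler('xyz',s["orientation"]); p0=s["tcp_pos"]
    return R0.inv().apply(pos-p0)*100, (R0.inv()*R).as_rotvec(degrees=True)
def down(yaw): return Ro.from_euler('xyz',[np.pi,0,yaw])
E
python3 - <<'E'
from h import *
np.set_printoptions(precision=4,suppress=True)
t=cv2.imread("pics/top0.png"); 
def ca(x,y): return (160+(x+.5)/4-.5,200+(y+.5)/4-.5)
def cb(x,y): return (420+(x+.5)/3.5-.5,170+(y+.5)/3.5-.5)
P={}
P['grip far edge']=plane("top",ca(238,76),.045); 
P['grip near edge']=plane("top",ca(249,133),.045)
P['grip C']=plane("top",ca(245,104),.045)
P['tip']=plane("top",ca(262,264),.038)
for k,c in dict(tl=(50,90),bl=(67,328),br=(336,296),tr=(312,54)).items(): P['tray '+k]=plane("top",ca(*c),.005)
for k,c in dict(tl=(527,191),bl=(514,302),br=(690,319),tr=(700,208)).items(): P['foot '+k]=plane("top",ca(*c),.01)
P['hole']=plane("top",cb(235,272),.045)
P['post']=plane("top",cb(63,262),.059)
P['post2']=plane("top",cb(63,262),.07)
P['eye']=plane("top",cb(151,420),.059)
P['armend']=plane("top",cb(210,528),.059)
for k,v in P.items(): print(k,v)
for n in("top","scene"):
    T=vision.camera_info(n)["camera_from_world"];print(n,-T[:3,:3].T@T[:3,3])
print(np.linalg.norm(P['hole']-P['post'][:3]),np.linalg.norm(P['eye']-P['post']))
for m in ((115,45),(190,125),(95,85),(165,150)):
    q=(300+(m[0]+.5)/3.3-.5,210+(m[1]+.5)/3.3-.5)
    print(m,q,[plane("scene",q,z)[:2] for z in(.03,.06,.1)])
for m in ((528,215),(528,278),(605,215),(637,246),(605,278)):
    print(m,ca(*m),[plane("top",ca(*m),z)[:2] for z in(.03,.06,.1)])
E
```

```text
grip far edge [0.6172 0.287  0.045 ]
grip near edge [0.582  0.2792 0.045 ]
grip C [0.5999 0.2822 0.045 ]
tip [0.5025 0.2706 0.038 ]
tray tl [0.6143 0.4162 0.005 ]
tray bl [0.4639 0.3993 0.005 ]
tray br [0.4847 0.2308 0.005 ]
tray tr [0.6377 0.2498 0.005 ]
foot tl [0.5505 0.1118 0.01  ]
foot bl [0.4813 0.119  0.01  ]
foot br [0.4713 0.0098 0.01  ]
foot tr [0.5402 0.0038 0.01  ]
hole [ 0.5487 -0.361   0.045 ]
post [ 0.5537 -0.2408  0.059 ]
post2 [ 0.5526 -0.2384  0.07  ]
eye [ 0.4472 -0.2972  0.059 ]
armend [ 0.3758 -0.3343  0.059 ]
top [0.4326 0.011  1.21  ]
scene [ 1.1391 -0.0148  0.6874]
0.12110771905233375 0.12052856686180789
(115, 45) (334.5, 223.28787878787878) [array([0.4409, 0.0684]), array([0.4727, 0.0646]), array([0.5152, 0.0596])]
(190, 125) (357.22727272727275, 247.53030303030303) [array([0.5155, 0.1051]), array([0.544 , 0.0996]), array([0.5819, 0.0923])]
(95, 85) (328.43939393939394, 235.4090909090909) [array([0.4753, 0.0521]), array([0.5056, 0.0491]), array([0.546, 0.045])]
(165, 150) (349.6515151515151, 255.10606060606062) [array([0.5342, 0.0874]), array([0.5618, 0.0828]), array([0.5986, 0.0766])]
(528, 215) (291.625, 253.375) [array([0.5337, 0.1093]), array([0.5312, 0.1068]), array([0.5277, 0.1035])]
(528, 278) (291.625, 269.125) [array([0.4951, 0.1088]), array([0.4935, 0.1063]), array([0.4914, 0.103 ])]
(605, 215) (310.875, 253.375) [array([0.5339, 0.0621]), array([0.5313, 0.0608]), array([0.5279, 0.059 ])]
(637, 246) (318.875, 261.125) [array([0.515 , 0.0423]), array([0.5129, 0.0415]), array([0.5101, 0.0405])]
(605, 278) (310.875, 269.125) [array([0.4953, 0.0618]), array([0.4937, 0.0605]), array([0.4916, 0.0587])]
```

```bash
python3 - <<'E'
from h import *
np.set_printoptions(precision=4,suppress=True)
s=r.sense();T=vision.camera_info("wrist")["camera_from_world"];R0=Ro.from_euler('xyz',s["orientation"])
c=-T[:3,:3].T@T[:3,3]
print("cam in tool",R0.inv().apply(c-s["tcp_pos"]),"axis",R0.inv().apply(T[2,:3]),"up",R0.inv().apply(-T[1,:3]))
print(delta(np.array([.40,-.31,.30]),down(0.0)))
E
```

```text
cam in tool [ 0.0791 -0.0013 -0.1763] axis [-0.3087  0.0008  0.9512] up [ 0.9512 -0.0001  0.3087]
(array([ 21.8106, -14.3056, -10.2188]), array([-0.0829,  0.0117, 26.6876]))
```

Request:
{"method": "jog_arm", "body": {
  "commands": [-1,10,-7,-9,0,0,8,-1,16,-10.5,-10,0,0,15,-1,20,-13,-10,0,0,22,-1,22,-14,-10,0,0,26.7,-1,22,-14,-10,0,0,26.7,-1,22,-14,-10,0,0,26.7,-1,22,-14,-10,0,0,26.7,-1,22,-14,-10,0,0,26.7]
}}

```text
clock: 0.95
tcp_pos: [0.4035, -0.3118, 0.2984]
orientation: [3.141, 0.0, 0.002]
contact_force: [-0.2, 0.7, 0.0]
opening: 0.085
```

```bash
python3 - <<'E'
from h import *
import pickle
i=vision.camera_info("wrist"); im=vision.snapshot("wrist"); s=r.sense()
pickle.dump(i,open("w1.pkl","wb")); cv2.imwrite("pics/w1.png",im); print(s["clock"],s["tcp_pos"],s["joint_positions"],s["contact_force"])
E
```

```text
1.0 [ 0.40289295 -0.31235106  0.2978954 ] [-7.59718828e-01 -1.33748368e-01  1.57269023e+00 -4.67573465e-04
  1.70326579e+00  8.10707850e-01] [-0.0752963   0.67696225 -0.95580963]
```

View pics/w1.png

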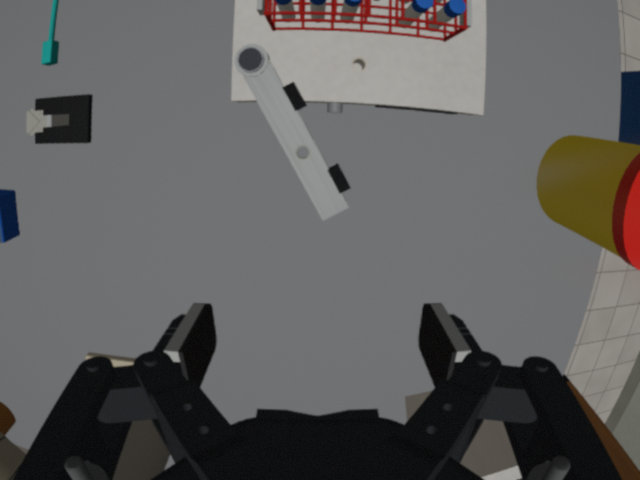

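```bash
python3 - <<'E'
import cv2,numpy as np
w=cv2.imread("pics/w1.png");t=cv2.imread("pics/top0.png");s=cv2.imread("pics/scene0.png")
def cr(im,x,y,h): return cv2.resize(im[y-h:y+h,x-h:x+h],(256,256),interpolation=cv2.INTER_NEAREST)
o=np.vstack([np.hstack([cr(w,359,64,16),cr(w,303,153,16),cr(w,253,60,24)]),np.hstack([cr(t,487,248,16),cr(t,463,290,16),cr(t,438,245,16)])])
cv2.imwrite("pics/d1.png",o)
E
```

```text
(no output)
```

View pics/d1.png

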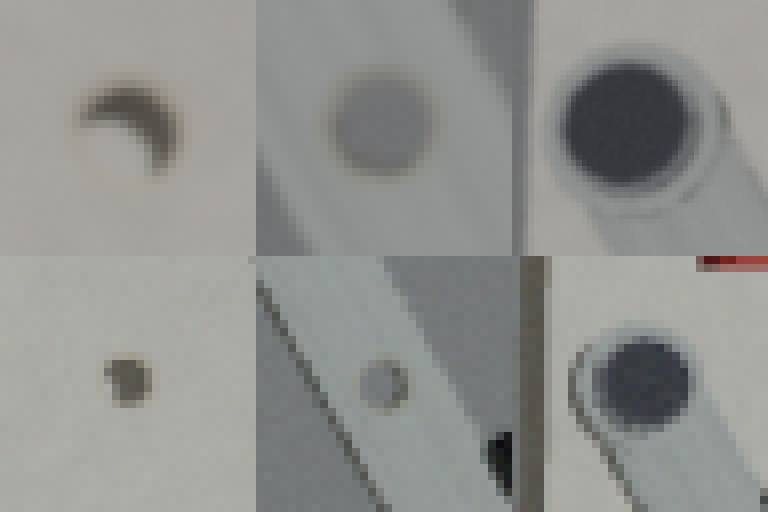

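```bash
python3 - <<'E'
from h import *
import pickle
np.set_printoptions(precision=4,suppress=True)
i=pickle.load(open("w1.pkl","rb"))
H=[plane("wrist",(358.9,64.1),.045,i),plane("top",(486.6,247.0),.045)]
E=[plane("wrist",(302.1,152.3),.059,i),plane("top",(462.6,289.5),.059)]
print("hole",*H);print("eye",*E)
p=tri([ray("wrist",(249.9,58.9),i),ray("top",(437.8,244.3))]);print("post",p)
for z in (.059,.065,.07):
  P=[plane("wrist",(249.9,58.9),z,i),plane("top",(437.8,244.3),z)];print(z,*P)
h=np.mean(H,0);e=np.mean(E,0)
d=(h-e)[:2];m=(h+e)[:2]/2;print("chord",np.linalg.norm(d),"expect",2*.12*np.sin(.525))
# post from h,e: 
L=np.linalg.norm(d);n=np.array([-d[1],d[0]])/L;q=np.sqrt(.12**2-L*L/4);print("post cands",m+n*q,m-n*q)
E
```

```text
hole [ 0.5483 -0.3583  0.045 ] [ 0.5495 -0.3606  0.045 ]
eye [ 0.446  -0.2944  0.059 ] [ 0.4475 -0.2968  0.059 ]
post [ 0.5523 -0.2388  0.0693]
0.059 [ 0.5532 -0.2368  0.059 ] [ 0.5542 -0.2412  0.059 ]
0.065 [ 0.5521 -0.2379  0.065 ] [ 0.5536 -0.2399  0.065 ]
0.07 [ 0.5513 -0.2388  0.07  ] [ 0.553  -0.2388  0.07  ]
chord 0.12043659497547751 expect 0.1202911211217115
post cands [ 0.5528 -0.2395] [ 0.4428 -0.4156]
```

```bash
python3 - <<'E'
from h import *
np.set_printoptions(precision=3,suppress=True)
print(delta(np.array([.60,.282,.22]),down(3.264)), delta(np.array([.60,.282,.22]),down(3.0)))
E
```

```text
(array([ 19.735, -59.428,   7.78 ]), array([  0.066,   0.012, 173.004])) (array([ 19.735, -59.428,   7.78 ]), array([  -0.066,   -0.003, -171.87 ]))
```

Request:
{"method": "jog_arm", "body": {
  "commands": [-1,1,-3,0.4,0,0,-8.5,-1,2,-6,0.8,0,0,-17,-1,3,-9,1.2,0,0,-25.5,-1,4,-12,1.6,0,0,-34,-1,5,-15,2,0,0,-42.5,-1,6,-18,2.4,0,0,-51,-1,7,-21,2.8,0,0,-59.5,-1,8,-24,3.2,0,0,-68,-1,9,-27,3.6,0,0,-76.5,-1,10,-30,4,0,0,-85,-1,11,-33,4.4,0,0,-93.5,-1,12,-36,4.8,0,0,-102,-1,13,-39,5.2,0,0,-110.5,-1,14,-42,5.6,0,0,-119,-1,15,-45,6,0,0,-127.5,-1,16,-48,6.4,0,0,-136,-1,17,-51,6.8,0,0,-144.5,-1,18,-54,7.2,0,0,-153,-1,19,-57,7.5,0,0,-161.5,-1,19.7,-59.4,7.8,0,0,-170]
}}

```text
clock: 3.0
tcp_pos: [0.6011, 0.2815, 0.2186]
orientation: [-3.14, -0.002, 2.971]
contact_force: [-0.0, -0.0, 0.6]
opening: 0.0854
```

Request:
{"method": "jog_arm", "body": {
  "commands": [-0.2,0,0,0,0,0,-8.5,-0.2,0,0,0,0,0,-17,-0.2,0,0,0,0,0,-17,-0.2,0,0,0,0,0,-17]
}}

```text
clock: 3.4
tcp_pos: [0.6007, 0.2804, 0.2195]
orientation: [-3.141, -0.001, -3.026]
contact_force: [1.0, 0.4, 0.6]
opening: 0.0513
```

```bash
python3 - <<'E'
from h import *
import pickle
i=vision.camera_info("wrist"); im=vision.snapshot("wrist"); s=r.sense()
pickle.dump(i,open("w2.pkl","wb")); cv2.imwrite("pics/w2.png",im); print(s["clock"],s["tcp_pos"],s["orientation"],s["joint_positions"],s["opening"])
print([proj("wrist",p,i) for p in ((.5999,.2822,.045),(.5025,.2706,.040))])
E
```

```text
3.45 [0.60064621 0.28058865 0.21978682] [-3.14130382e+00 -8.13106404e-04 -3.02540901e+00] [ 3.59762977e-01  2.94418855e-01  1.26234983e+00 -8.42105459e-05
  1.58568273e+00 -1.32721832e+00] 0.05143519373031913
[array([318.06133289, 202.73466972]), array([317.84535618, 100.51445931])]
```

View pics/w2.png

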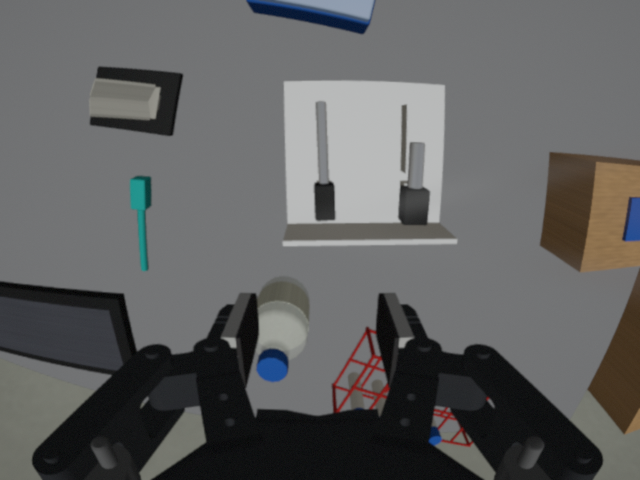

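```bash
python3 - <<'E'
from h import *
import pickle
np.set_printoptions(precision=4,suppress=True)
i=pickle.load(open("w2.pkl","rb"))
w=cv2.imread("pics/w2.png")
cv2.imwrite("pics/d2.png",np.hstack([cv2.resize(w[90:230,275:355],(400,600*7//6),interpolation=cv2.INTER_CUBIC)[:600],cv2.resize(w[60:140,80:190],(400,291),interpolation=cv2.INTER_CUBIC).repeat(1,0) if 0 else cv2.copyMakeBorder(cv2.resize(w[60:140,80:190],(400,291),interpolation=cv2.INTER_CUBIC),0,309,0,0,cv2.BORDER_CONSTANT)]))
print("cap top",plane("top",(226.5,164.5),.14),"tri",tri([ray("top",(226.5,164.5)),ray("scene",(481,293))]))
E
```

```text
cap top [0.727  0.2514 0.14  ] tri [0.7292 0.2549 0.1345]
```

View pics/d2.png

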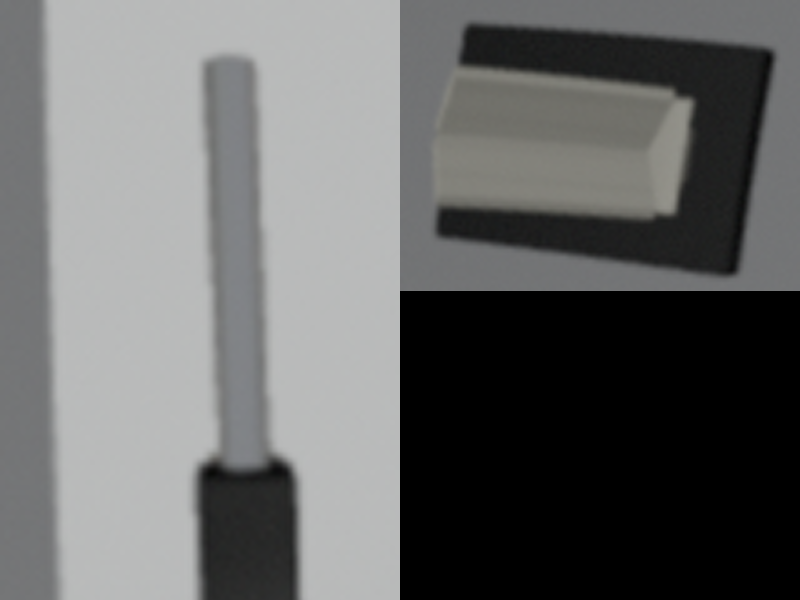

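```bash
python3 - <<'E'
from h import *
import pickle
np.set_printoptions(precision=4,suppress=True)
i=pickle.load(open("w2.pkl","rb"))
w=cv2.imread("pics/w2.png")
g=w[170:226,300:350].max(2); m=(g<70).astype(np.uint8)
n,l,st,c=cv2.connectedComponentsWithStats(m); k=1+st[1:,4].argmax(); print(st[k],c[k]+[300,170])
r_=cv2.minAreaRect(np.argwhere(l==k)[:,::-1].astype(np.float32)); print(r_)
# row extents
for y in (184,190,200,210,217):
    xs=np.where(l[y-170]==k)[0]; print(y,xs.min()+300,xs.max()+300, plane("wrist",((xs.min()+xs.max())/2+300,y),.045,i)[:2], plane("wrist",(xs.min()-.5+300,y),.045,i)[:2],plane("wrist",(xs.max()+.5+300,y),.045,i)[:2])
print("far end",plane("wrist",(325,st[k][1]+170-.5+st[k][3]),.045,i),plane("wrist",(325,st[k][1]+170-.5),.045,i))
print("tip",plane("wrist",(275+229/5-.4,90+60/5-.4),.037,i))
print("rest upper edge corners etc")
E
```

```text
[ 15  12  19  38 658] [324.2447 200.5988]
((24.0, 30.5), (37.0, 18.0), 90.0)
184 315 332 [0.581  0.2852] [0.582  0.2767] [0.58   0.2938]
190 315 333 [0.5868 0.2864] [0.5878 0.2773] [0.5857 0.2954]
200 316 333 [0.5965 0.2881] [0.5975 0.2794] [0.5955 0.2967]
210 316 333 [0.6064 0.2893] [0.6074 0.2806] [0.6053 0.2979]
217 316 333 [0.6133 0.2901] [0.6144 0.2814] [0.6123 0.2988]
far end [0.6158 0.2909 0.045 ] [0.5785 0.2863 0.045 ]
tip [0.5031 0.2731 0.037 ]
rest upper edge corners etc
```

```bash
python3 - <<'E'
from h import *
s=cv2.imread("pics/scene0.png");t=cv2.imread("pics/top0.png")
a=cv2.resize(s[225:285,425:485],(600,600),interpolation=cv2.INTER_CUBIC);cv2.imwrite("pics/d3.png",a)
a=cv2.resize(t[210:270,195:255],(600,600),interpolation=cv2.INTER_CUBIC);cv2.imwrite("pics/d4.png",a)
E
```

```text
(no output)
```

View pics/d3.png

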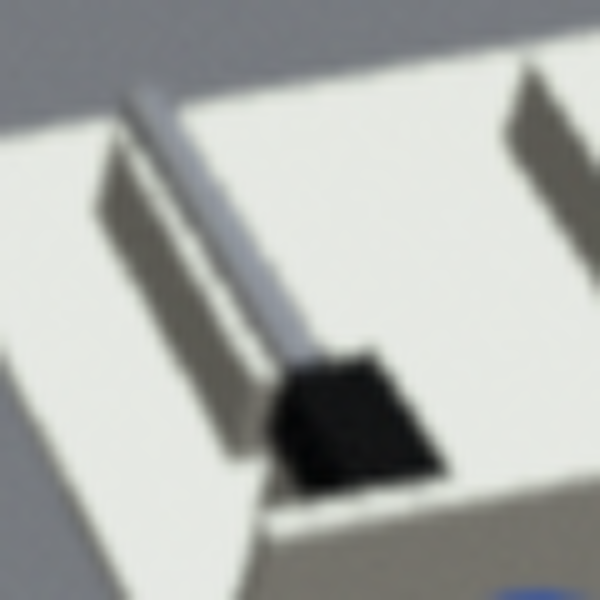

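View pics/d4.png

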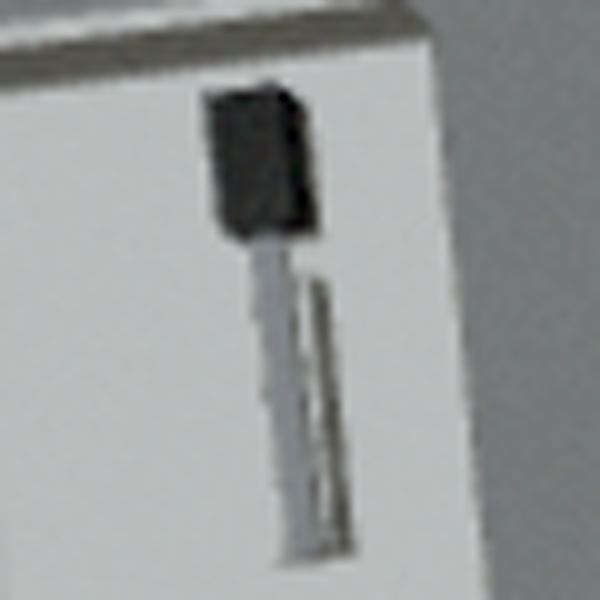

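```bash
python3 - <<'E'
from h import *
np.set_printoptions(precision=3,suppress=True)
print(delta(np.array([.599,.287,.0165]),down(3.277)))
E
```

```text
(array([ 0.073,  0.662, 20.329]), array([-0.016, -0.047, -1.101]))
```

Request:
{"method": "jog_arm", "body": {
  "commands": [-0.2,0.1,0.6,4,0,0,-1,-0.2,0.1,0.65,8,0,0,-1.1,-0.2,0.1,0.65,12,0,0,-1.1,-0.2,0.1,0.65,15,0,0,-1.1,-0.2,0.1,0.65,17,0,0,-1.1,-0.2,0.1,0.65,18.5,0,0,-1.1,-0.2,0.1,0.65,19.5,0,0,-1.1,-0.2,0.1,0.65,20.3,0,0,-1.1,-0.2,0.1,0.65,20.3,0,0,-1.1],
  "force": 50
}}

```text
clock: 4.35
tcp_pos: [0.5984, 0.2879, 0.0169]
orientation: [-3.141, -0.001, -3.001]
contact_force: [-0.8, -0.4, -0.2]
opening: 0.0512
```

```bash
python3 - <<'E'
from h import *
im=vision.snapshot("wrist"); cv2.imwrite("pics/w3.png",im); s=r.sense(); print(s["clock"],s["tcp_pos"],s["contact_force"])
E
```

```text
4.4 [0.5987918  0.28814676 0.0177513 ] [-0.40895595 -0.95952475  0.12495761]
```

View pics/w3.png

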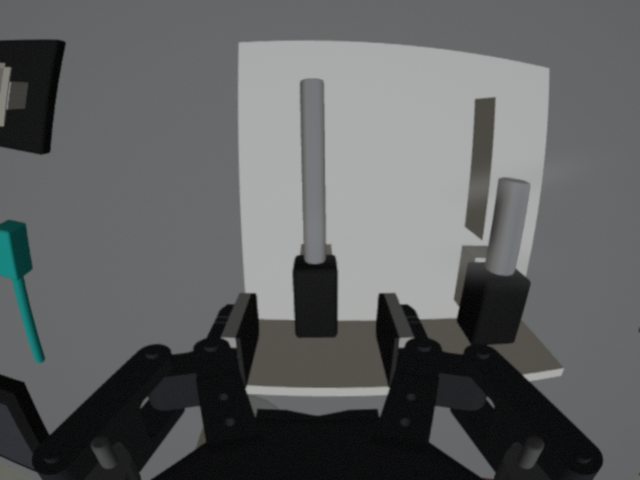

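```bash
python3 - <<'E'
from h import *
s=r.sense();p=s["tcp_pos"]
for dx in(-.02,-.018,0,.018): 
  u=np.array([np.cos(.138),np.sin(.138),0])*dx
  print(dx,proj("wrist",[p[0]+u[0],p[1]+u[1],.045]))
E
```

```text
-0.02 [314.5774954  261.39654436]
-0.018 [314.57423092 265.67607412]
0 [314.55502943 302.3245932 ]
0.018 [314.55127285 335.49036702]
```

Request:
{"method": "jog_arm", "body": {
  "commands": [1,0,0,0,0,0,0,1,0,0,0,0,0,0,1,0,0,0,0,0,0,1,0,0,0,0,0,0,1,0,0,0,0,0,0,1,0,0,0,0,0,0],
  "force": 50
}}

```text
clock: 5.0
tcp_pos: [0.5985, 0.2881, 0.0174]
orientation: [-3.142, 0.0, -3.0]
contact_force: [0.4, -0.4, 0.4]
opening: -0.0002
```

Request:
{"method": "jog_arm", "body": {
  "commands": [1,0,0,-1,0,0,0,1,0,0,-4,0,0,0,1,0,0,-8,0,0,0,1,0,0,-12,0,0,0,1,0,0,-15,0,0,0,1,0,0,-15,0,0,0]
}}

```text
clock: 5.6
tcp_pos: [0.602, 0.2895, 0.1756]
orientation: [3.139, 0.011, -3.0]
contact_force: [-0.4, -0.0, 0.2]
opening: -0.0001
```

```bash
python3 - <<'E'
from h import *
import pickle
i=vision.camera_info("wrist"); im=vision.snapshot("wrist"); s=r.sense()
pickle.dump(i,open("w4.pkl","wb")); cv2.imwrite("pics/w4.png",im); print(s["clock"],s["tcp_pos"],s["orientation"],s["joint_positions"],s["opening"])
E
```

```text
5.65 [0.60068952 0.28897908 0.17217311] [ 3.13991179  0.00700689 -3.00042409] [ 3.71489410e-01  3.13607067e-01  1.32569165e+00  3.69963475e-05
  1.49508835e+00 -1.34048404e+00] 5.717268283785766e-05
```

View pics/w4.png

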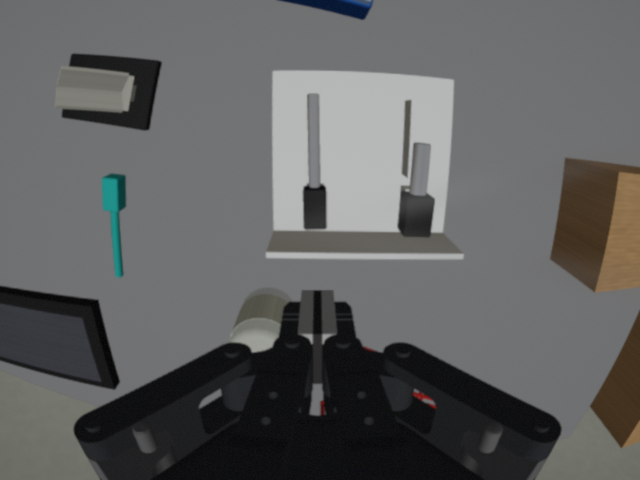

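```bash
python3 - <<'E'
from h import *
import pickle
np.set_printoptions(precision=4,suppress=True)
s=r.sense();p=s["tcp_pos"];R=Ro.from_euler('xyz',s["orientation"]);i=vision.camera_info("wrist")
for v in ([0,0,0],[0,0,-.0187],[-.011,0,0],[.011,0,0],[.011,0,-.0187]): print(v,proj("wrist",p+R.apply(v)))
T=i["camera_from_world"];c=-T[:3,:3].T@T[:3,3]
print(R.inv().apply(c-p))
T4=pickle.load(open("w4.pkl","rb"))["camera_from_world"]
for z in(.0,.045,): print(plane("wrist",(317,295),z))
E
python3 - <<'E'
import cv2
w=cv2.imread("pics/w4.png")
cv2.imwrite("pics/d5.png",cv2.resize(w[270:420,230:400],None,fx=4,fy=4,interpolation=cv2.INTER_CUBIC))
E
```

```text
[0, 0, 0] [314.9039 277.6501]
[0, 0, -0.0187] [314.6685 293.8395]
[-0.011, 0, 0] [314.942  296.4599]
[0.011, 0, 0] [314.868  257.9412]
[0.011, 0, -0.0187] [314.6197 272.5923]
[ 0.0795  0.0012 -0.1763]
[0.6988 0.3042 0.    ]
[0.6757 0.3009 0.045 ]
```

View pics/d5.png

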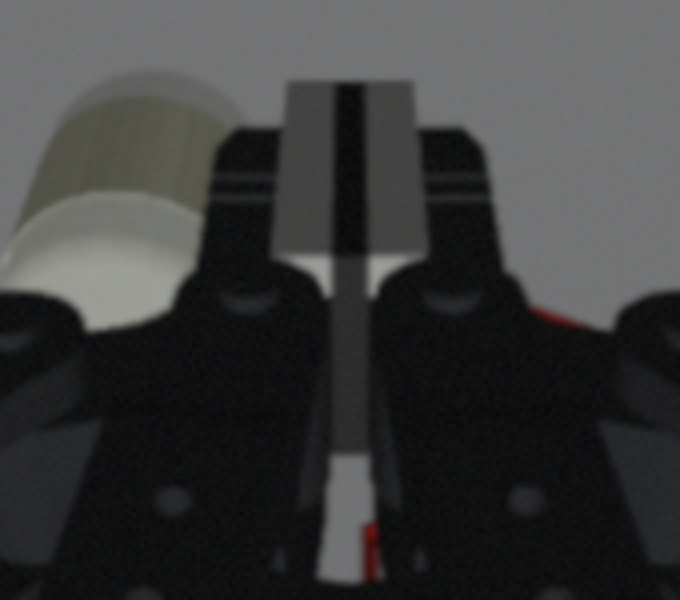

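```bash
python3 - <<'E'
from h import *
s=r.sense();p=s["tcp_pos"];R=Ro.from_euler('xyz',s["orientation"])
for n in("scene","top"):
    im=vision.snapshot(n); cv2.imwrite(f"pics/{n}1.png",im)
    print(n,[proj(n,p+R.apply([0,0,z])) for z in (0,-.0187,-.043)])
    q=proj(n,p).astype(int); y0=max(q[1]-70,0);x0=q[0]-80;print(x0,y0)
    cv2.imwrite(f"pics/d6{n}.png",cv2.resize(im[y0:y0+120,x0:x0+160],None,fx=5,fy=5,interpolation=cv2.INTER_CUBIC))
print(p)
E
```

```text
scene [array([479.05687235, 215.89616352]), array([481.67595635, 207.25851396]), array([485.22362771, 195.55841497])]
399 145
top [array([204.58096141, 216.94830623]), array([202.33010452, 215.6075892 ]), array([199.28194169, 213.79195897])]
124 146
[0.60068952 0.28897908 0.17217311]
```

View pics/d6scene.png

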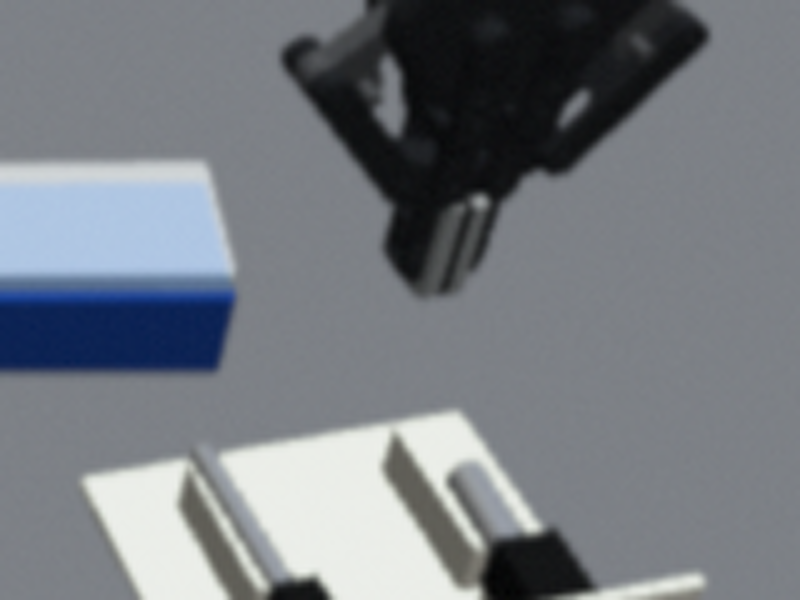

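View pics/d6top.png

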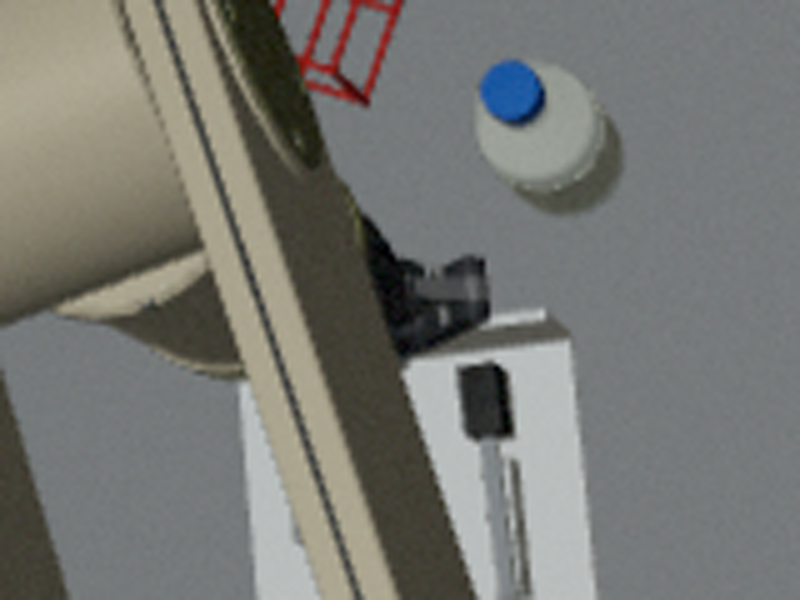

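```bash
python3 - <<'E'
from h import *
np.set_printoptions(precision=4,suppress=True)
s=r.sense();p=s["tcp_pos"];R=Ro.from_euler('xyz',s["orientation"]);print(p,s["orientation"],s["clock"],s["joint_positions"])
a=ray("scene",(487,203.4));b=ray("wrist",(317,290))
for z in (0,-.02,-.03,-.04):print(z,[proj("scene",p+R.apply([x,0,z])) for x in(-.011,.011)],[proj("wrist",p+R.apply([x,0,z])) for x in(.011,)])
q=tri([a,b]);print("tri tool coords",R.inv().apply(q-p),q)
# closest on wrist/scene ray at tool y=0
for o,d in(a,b):
    o2=R.inv().apply(o-p);d2=R.inv().apply(d);
    for x in(-.011,0,.011):
        k=(x-o2[0])/d2[0];print(x,o2+k*d2)
E
```

```text
[0.5984 0.288  0.1673] [-3.1415 -0.0002 -3.0005] 5.75 [ 0.3714  0.3171  1.3304 -0.      1.4943 -1.3405]
0 [array([480.4267, 221.5674]), array([474.2929, 212.897 ])] [array([314.7936, 257.9949])]
-0.02 [array([483.3284, 212.4518]), array([477.0206, 203.7951])] [array([314.5197, 273.7775])]
-0.03 [array([484.8221, 207.7597]), array([478.4238, 199.1127])] [array([314.3605, 283.0145])]
-0.04 [array([486.3454, 202.9743]), array([479.8543, 194.3391])] [array([314.1833, 293.3475])]
tri tool coords [ 0.0028  0.0057 -0.0263] [0.5948 0.2933 0.1935]
-0.011 [-0.011   0.0014 -0.0388]
0 [ 0.      0.0101 -0.0278]
0.011 [ 0.011   0.0187 -0.0168]
-0.011 [-0.011   0.0011  0.0079]
0 [ 0.      0.0011 -0.0145]
0.011 [ 0.011   0.0011 -0.0369]
```

```bash
python3 - <<'E'
from h import *
import pickle
np.set_printoptions(precision=1,suppress=True)
s=r.sense();p=s["tcp_pos"];R=Ro.from_euler('xyz',s["orientation"])
for z in (0,-.013,-.03,-.04,-.05,-.06):print(z,[proj("wrist",p+R.apply([x,y,z])) for x,y in((.011,.043),(.011,-.043),(.011,.0257),(.011,-.0257))])
w=cv2.imread("pics/w1.png");w2=cv2.imread("pics/w3.png")
cv2.imwrite("pics/d7.png",np.vstack([cv2.resize(w[280:380,160:480],None,fx=2.5,fy=2.5),cv2.resize(w2[280:380,160:480],None,fx=2.5,fy=2.5)]))
E
```

```text
0 [array([398. , 257.7]), array([231.8, 257.6]), array([365. , 257.9]), array([264.6, 257.8])]
-0.013 [array([403.4, 267.4]), array([226.2, 267.2]), array([368.3, 267.7]), array([261.1, 267.6])]
-0.03 [array([411.4, 282.1]), array([217.7, 281.8]), array([373.2, 282.7]), array([255.7, 282.6])]
-0.04 [array([416.9, 292.1]), array([211.9, 291.8]), array([376.5, 292.9]), array([252. , 292.7])]
-0.05 [array([422.9, 303.2]), array([205.6, 302.8]), array([380.2, 304.4]), array([248. , 304.1])]
-0.06 [array([429.5, 315.7]), array([198.6, 315.3]), array([384.3, 317.3]), array([243.4, 317. ])]
```

View pics/d7.png

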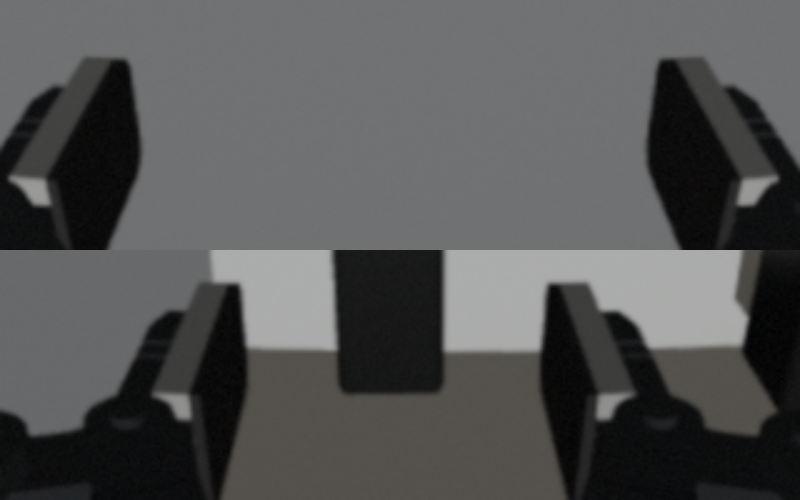

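The grasp missed. The fingers shut with 0 opening and the pin is still in its nest. The wrist and scene views agree that the real fingertips lie about 38 mm behind the reported TCP, so I'll correct for that and grasp again.

```bash
cat >> h.py <<'E'
TIP=.038; GP=TIP+.0187
def gdelta(pos,R,off=None):
    """move so that real grasp point is at pos"""
    off=GP if off is None else off
    return delta(np.asarray(pos)+R.apply([0,0,off]),R)
def gp(off=None):
    s=r.sense();return s["tcp_pos"]+Ro.from_euler('xyz',s["orientation"]).apply([0,0,-(GP if off is None else off)])
E
python3 - <<'E'
from h import *
np.set_printoptions(precision=3,suppress=True)
print(gdelta(np.array([.599,.287,.035]),down(3.277)))
E
```

```text
(array([-0.053, -0.107, 18.898]), array([-0.003, -0.009,  0.327]))
```

Request:
{"method": "jog_arm", "body": {
  "commands": [-0.2,0,0,0,0,0,0,-0.2,0,0,2,0,0,0,-0.2,0,0,4,0,0,0,-0.2,0,0,6,0,0,0,-0.2,0,0,9,0,0,0,-0.2,0,0,12,0,0,0]
}}

```text
clock: 6.35
tcp_pos: [0.5976, 0.2877, 0.0449]
orientation: [-3.141, -0.002, -3.0]
contact_force: [0.6, 0.2, 0.4]
opening: 0.0511
```

Request:
{"method": "jog_arm", "body": {
  "commands": [-0.2,0,-0.1,2,0,0,0,-0.2,0,-0.1,4,0,0,0,-0.2,0,-0.1,5.5,0,0,0,-0.2,0,-0.1,6.5,0,0,0,-0.2,0,-0.1,6.8,0,0,0,-0.2,0,-0.1,6.8,0,0,0]
}}

```text
clock: 6.95
tcp_pos: [0.5985, 0.2871, -0.0208]
orientation: [-3.141, -0.001, -3.0]
contact_force: [0.5, -0.8, 0.5]
opening: 0.0515
```

```bash
python3 - <<'E'
from h import *
s=r.sense();print(gp(),s["contact_force"])
im=vision.snapshot("wrist"); cv2.imwrite("pics/w5.png",im)
E
```

```text
[0.5985345  0.28710191 0.03586669] [ 0.47065426 -0.76858861  0.52458114]
```

View pics/w5.png

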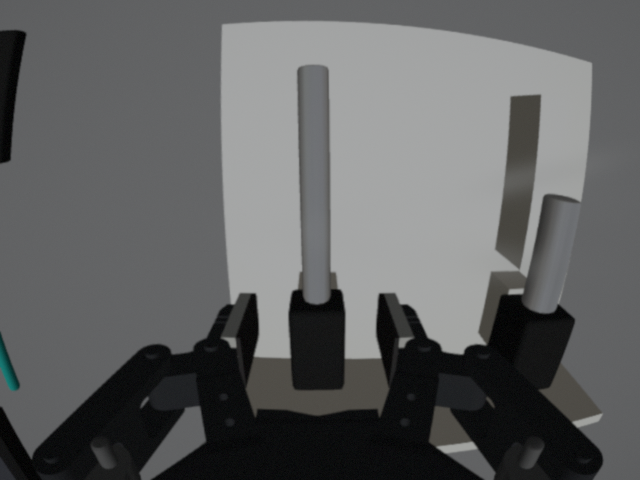

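The grip is now properly between the pads: grip at (317,340), pads at (247,325) and (390,325). I'll close the fingers.

Request:
{"method": "jog_arm", "body": {
  "commands": [1,0,0,0,0,0,0,1,0,0,0,0,0,0,1,0,0,0,0,0,0,1,0,0,0,0,0,0,1,0,0,0,0,0,0],
  "force": 50
}}

```text
clock: 7.5
tcp_pos: [0.5997, 0.2875, -0.0193]
orientation: [3.141, 0.002, -3.0]
contact_force: [-1.3, -0.0, 6.9]
opening: 0.0193
```

```bash
cat >> h.py <<'E'
yr=np.radians(-95.3); rr=np.array([np.cos(yr),np.sin(yr),0]); zz=np.array([0,0,1.])
aa=(rr+zz)/np.sqrt(2); nn=(zz-rr)/np.sqrt(2)
def Rxz(x,z): return Ro.from_matrix(np.c_[x,np.cross(z,x),z])
RL=Rxz(-aa,-nn); RG=Rxz(nn,-aa)
GR=np.array([.5085,.0325,.101])
E
python3 - <<'E'
from h import *
np.set_printoptions(precision=2,suppress=True)
print(gdelta(GR+nn*.08+aa*.01,RL), RL.as_euler('xyz'))
E
```

```text
(array([ 12.37, -23.04, -14.42]), array([ 40.46, -31.81,  97.34])) [3.14 0.79 1.48]
```

Request:
{"method": "jog_arm", "body": {
  "commands": [1,0,0,-1,0,0,0,1,0,0,-4,0,0,0,1,0,0,-8,0,0,0,1,0,0,-12,0,0,0,1,0,0,-16,0,0,0,1,0,0,-18,0,0,0,1,0,0,-18,0,0,0]
}}

```text
clock: 8.2
tcp_pos: [0.6011, 0.2881, 0.1651]
orientation: [3.14, 0.008, -3.0]
contact_force: [-0.4, 0.6, -0.3]
opening: 0.0189
```

```bash
python3 - <<'E'
from h import *
np.set_printoptions(precision=2,suppress=True)
im=vision.snapshot("wrist"); cv2.imwrite("pics/w6.png",im)
print(gdelta(GR+nn*.08+aa*.01,RL), gdelta(GR+nn*.10+aa*.01+[.05,.12,.05],RL),r.sense()["tcp_pos"])
E
```

```text
(array([ 12.43, -23.06,   3.66]), array([ 40.56, -31.76,  97.29])) (array([  5.43, -10.5 ,  -2.71]), array([ 40.56, -31.76,  97.29])) [0.6  0.29 0.16]
```

View pics/w6.png

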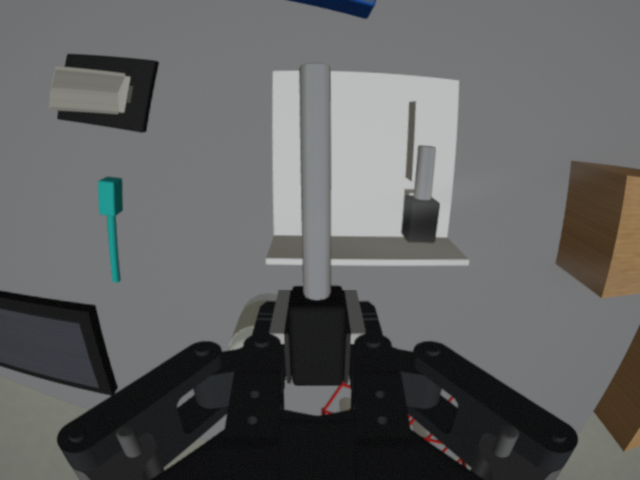

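Request:
{"method": "jog_arm", "body": {
  "commands": [1,0.5,-1,-2,3.1,-2.4,7.5,1,1.5,-3,-4,6.2,-4.9,15,1,2.5,-5,-5,9.4,-7.3,22.5,1,3.5,-7,-5,12.5,-9.8,30,1,4.5,-9,-5,15.6,-12.2,37.4,1,5.5,-11,-5,18.7,-14.7,44.9,1,6.5,-13,-5,21.8,-17.1,52.4,1,7.5,-15,-5,25,-19.5,59.9,1,8.5,-17,-4,28.1,-22,67.4,1,9.5,-19,-3,31.2,-24.4,74.8,1,10.5,-21,-2,34.3,-26.9,82.3,1,11.5,-23,0,37.4,-29.3,89.8,1,12.4,-23.1,2,40.6,-31.8,97.3,1,12.4,-23.1,3.6,40.6,-31.8,97.3,1,12.4,-23.1,3.6,40.6,-31.8,97.3,1,12.4,-23.1,3.6,40.6,-31.8,97.3,1,12.4,-23.1,3.6,40.6,-31.8,97.3]
}}

```text
clock: 9.95
tcp_pos: [0.5093, 0.0415, 0.1248]
orientation: [-3.139, 0.786, 1.482]
contact_force: [-0.5, -0.2, 0.7]
opening: 0.0194
```

```bash
python3 - <<'E'
from h import *
import pickle
np.set_printoptions(precision=4,suppress=True)
i=vision.camera_info("wrist"); im=vision.snapshot("wrist"); s=r.sense()
pickle.dump(i,open("w7.pkl","wb")); cv2.imwrite("pics/w7.png",im)
cv2.imwrite("pics/s7.png",vision.snapshot("scene"))
print(s["clock"],s["joint_positions"],s["orientation"],RL.as_euler('xyz'),gp(),GR+nn*.08+aa*.01,s["contact_force"])
for P in (GR,GR-aa*.098): print(proj("wrist",P,i))
E
```

```text
10.0 [ 0.4591  0.3571  1.5844 -0.65    1.6605  0.6466] [-3.1399  0.7861  1.4809] [3.1416 0.7854 1.4783] [0.5131 0.0815 0.1651] [0.5131 0.0818 0.1646] [-0.1997 -0.1955  0.3698]
[318.2123 243.0159]
[318.8335  66.0012]
```

View pics/w7.png

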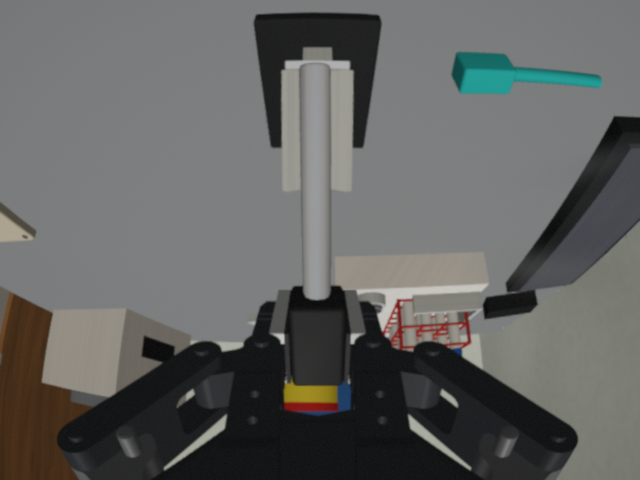

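View pics/s7.png

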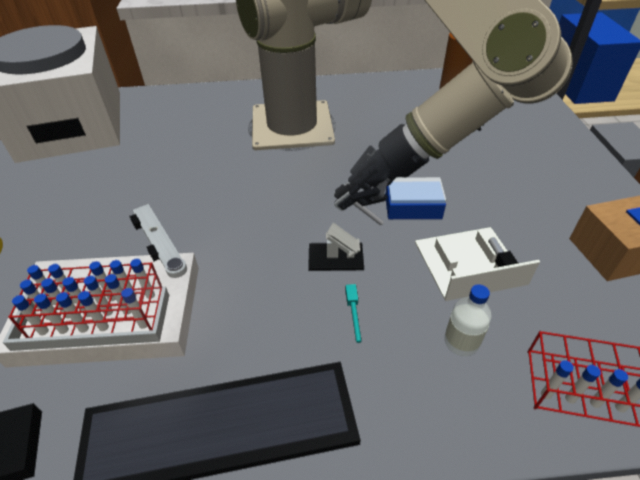

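```bash
python3 - <<'E'
from h import *
import pickle
np.set_printoptions(precision=1,suppress=True)
i=pickle.load(open("w7.pkl","rb")); y=np.cross(nn,aa)
for t in(.0,.064):
  for w in(-.014,.014,-.018,.018): print(t,w,proj("wrist",GR-aa*(.098-t)+nn*.008+y*w,i))
w=cv2.imread("pics/w7.png");cv2.imwrite("pics/d8.png",cv2.resize(w[10:210,245:390],None,fx=4,fy=3,interpolation=cv2.INTER_CUBIC))
E
```

```text
0.0 -0.014 [291.2  64. ]
0.0 0.014 [346.6  64.2]
0.0 -0.018 [283.3  64.2]
0.0 0.018 [354.5  64.5]
0.064 -0.014 [291.8 186.6]
0.064 0.014 [345.2 186.7]
0.064 -0.018 [284.2 186.6]
0.064 0.018 [352.8 186.8]
```

View pics/d8.png

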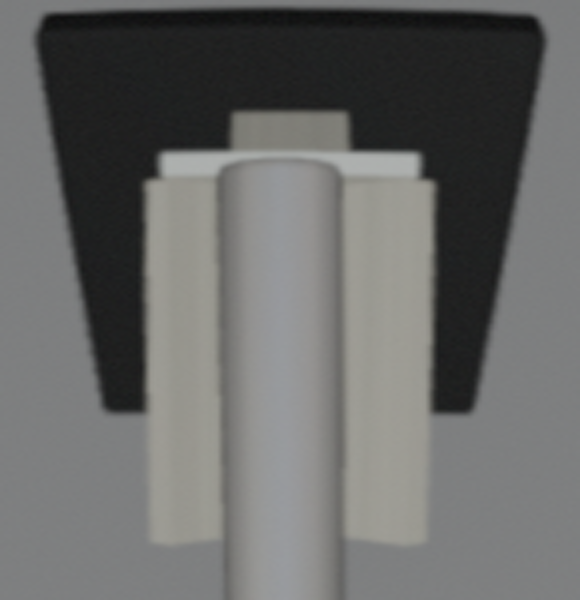

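Request:
{"method": "jog_arm", "body": {
  "commands": [1,0,0,2.5,0,0,0,1,0,0,5,0,0,0,1,0,0,6.5,0,0,0,1,0,0,7.2,0,0,0,1,0,0,7.6,0,0,0,1,0,0,7.6,0,0,0]
}}

```text
clock: 10.65
tcp_pos: [0.5035, -0.0126, 0.0702]
orientation: [-3.138, 0.788, 1.481]
contact_force: [0.4, 0.6, -0.8]
opening: 0.0196
```

```bash
python3 - <<'E'
from h import *
np.set_printoptions(precision=4,suppress=True)
s=r.sense();print(s["contact_force"],Ro.from_euler('xyz',s["orientation"]).inv().apply(s["contact_force"]),gp())
im=vision.snapshot("wrist"); cv2.imwrite("pics/w8.png",im)
E
```

```text
[ 0.411   0.6415 -0.7811] [1.0305 0.3518 0.0706] [0.5074 0.0274 0.1102]
```

View pics/w8.png

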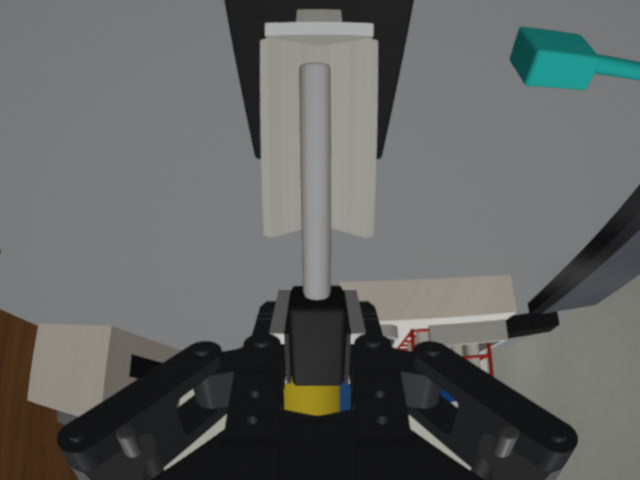

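Request:
{"method": "jog_arm", "body": {
  "commands": [1,0,0.1,0.2,0,0,0,1,0,0.1,0.4,0,0,0,1,0,0.1,0.4,0,0,0]
}}

```text
clock: 11.0
tcp_pos: [0.5046, -0.0147, 0.0678]
orientation: [-3.139, 0.787, 1.48]
contact_force: [-2.3, 5.1, 5.0]
opening: 0.0192
```

Request:
{"method": "jog_arm", "body": {
  "commands": [1,0,0,0.1,0,0,0,1,0,0,0.2,0,0,0,1,0,0,0.2,0,0,0]
}}

```text
clock: 11.3
tcp_pos: [0.5045, -0.0157, 0.0667]
orientation: [-3.139, 0.787, 1.48]
contact_force: [-4.0, 6.3, 8.6]
opening: 0.0195
```

Request:
{"method": "jog_arm", "body": {
  "commands": [1,0.2,0,-0.15,0,0,0,1,0.4,0,-0.15,0,0,0,1,0.6,0,-0.15,0,0,0,1,0.7,0,-0.15,0,0,0,1,0.7,0,-0.15,0,0,0]
}}

```text
clock: 11.8
tcp_pos: [0.5044, -0.0109, 0.0623]
orientation: [-3.137, 0.789, 1.481]
contact_force: [-4.1, 2.6, 8.0]
opening: 0.0196
```

Request:
{"method": "jog_arm", "body": {
  "commands": [1,0.1,0,0,0,0,0,1,0.2,0,0,0,0,0,1,0.3,0,0,0,0,0,1,0.3,0,0,0,0,0]
}}

```text
clock: 12.2
tcp_pos: [0.5044, -0.0101, 0.0616]
orientation: [-3.137, 0.792, 1.479]
contact_force: [-7.1, -4.3, 15.3]
opening: 0.0195
```

```bash
python3 - <<'E'
from h import *
np.set_printoptions(precision=4,suppress=True)
s=r.sense();print(s["contact_force"],Ro.from_euler('xyz',s["orientation"]).inv().apply(s["contact_force"]),gp())
im=vision.snapshot("wrist"); cv2.imwrite("pics/w9.png",im)
E
```

```text
[-7.1445 -4.3349 15.2706] [-14.3585  -6.7495  -7.1627] [0.5083 0.03   0.1014]
```

View pics/w9.png

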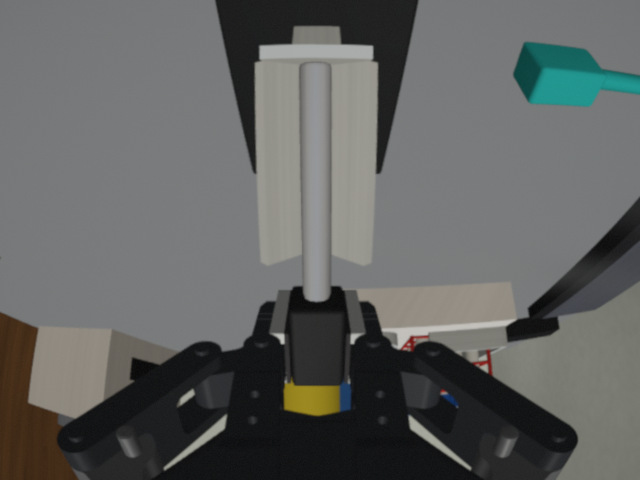

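Request:
{"method": "jog_arm", "body": {
  "commands": [-0.2,0,0,0,0,0,0,-0.2,0,0,0,0,0,0,-0.2,0,0,0,0,0,0,-0.2,0,0,-1,0,0,0,-0.2,0,0,-3,0,0,0,-0.2,0,0,-6,0,0,0,-0.2,0,0,-9,0,0,0,-0.2,0,0,-9,0,0,0]
}}

```text
clock: 13.05
tcp_pos: [0.5131, 0.058, 0.1265]
orientation: [3.138, 0.784, 1.478]
contact_force: [0.7, -0.5, -0.2]
opening: 0.0513
```

```bash
python3 - <<'E'
from h import *
import pickle
np.set_printoptions(precision=4,suppress=True)
i=vision.camera_info("wrist"); im=vision.snapshot("wrist"); s=r.sense()
pickle.dump(i,open("w10.pkl","wb")); cv2.imwrite("pics/w10.png",im)
print(s["clock"],s["joint_positions"],s["contact_force"],gp())
G=np.array([.5083,.030,.1014])
for P in (G+nn*.01+aa*.018,G+nn*.01-aa*.018,G-aa*.098): print(proj("wrist",P,i))
E
```

```text
13.1 [ 0.4787  0.3812  1.5542 -0.6422  1.6752  0.6585] [-0.4331  0.4046  0.0416] [0.5159 0.0965 0.1648]
[314.2045 288.331 ]
[314.029  231.9478]
[313.8793  91.6299]
```

View pics/w10.png

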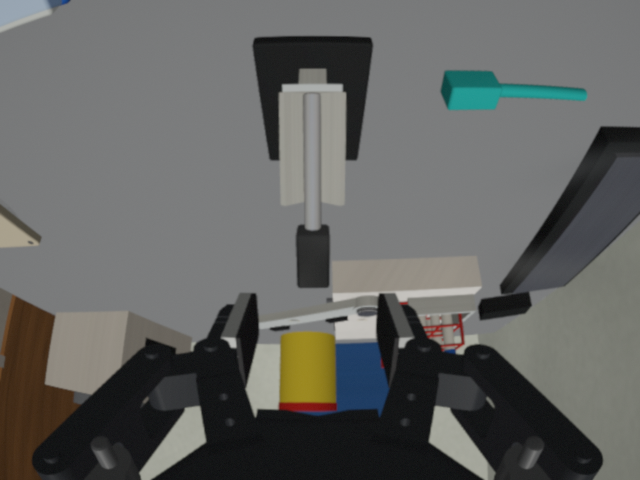

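```bash
cat >> h.py <<'E'
G=np.array([.5083,.0305,.101])
E
python3 - <<'E'
from h import *
np.set_printoptions(precision=2,suppress=True)
R0=Ro.from_euler('xyz',r.sense()["orientation"])
for k in range(1,12):
    th=np.radians(min(8.2*k,90)); 
    # rotate tool about its y from RL toward RG
    rv=(RL.inv()*RG).as_rotvec(); Rk=RL*Ro.from_rotvec(rv/np.linalg.norm(rv)*th)
    d=gdelta(G-Rk.apply([0,0,1])*(.10),Rk); print(k,np.r_[d[0],d[1]])
E
```

```text
1 [-0.81 -0.15 -0.75  0.07  8.22  0.06]
2 [-1.41 -0.15 -0.61  0.07 16.42  0.06]
3 [-1.99 -0.15 -0.4   0.06 24.62  0.07]
4 [-2.53 -0.15 -0.1   0.06 32.82  0.07]
5 [-3.03 -0.15  0.27  0.05 41.02  0.08]
6 [-3.47 -0.15  0.71  0.05 49.22  0.08]
7 [-3.83 -0.15  1.21  0.04 57.42  0.08]
8 [-4.13 -0.16  1.75  0.04 65.62  0.09]
9 [-4.34 -0.16  2.33  0.03 73.82  0.09]
10 [-4.47 -0.16  2.94  0.02 82.02  0.09]
11 [-4.52 -0.16  3.54  0.02 90.02  0.1 ]
```

Request:
{"method": "jog_arm", "body": {
  "commands": [-0.2,-0.8,-0.1,-1.5,0,8.2,0,-0.2,-1.4,-0.15,-1.5,0,16.4,0,-0.2,-2,-0.15,-1.2,0,24.6,0,-0.2,-2.5,-0.15,-0.8,0,32.8,0,-0.2,-3,-0.15,-0.4,0,41,0,-0.2,-3.5,-0.15,0.2,0,49.2,0,-0.2,-3.9,-0.15,0.9,0,57.4,0,-0.2,-4.2,-0.15,1.6,0,65.6,0,-0.2,-4.4,-0.15,2.3,0,73.8,0,-0.2,-4.5,-0.15,2.9,0,82,0,-0.2,-4.5,-0.15,3.5,0,90,0,-0.2,-4.5,-0.15,3.5,0,90,0,-0.2,-4.5,-0.15,3.5,0,90,0,-0.2,-4.5,-0.15,3.5,0,90,0,-0.2,-4.5,-0.15,3.5,0,90,0]
}}

```text
clock: 14.6
tcp_pos: [0.5047, -0.0009, 0.1317]
orientation: [-3.141, -0.78, 1.48]
contact_force: [-0.0, 0.2, 0.1]
opening: 0.0514
```

```bash
python3 - <<'E'
from h import *
import pickle
np.set_printoptions(precision=4,suppress=True)
i=vision.camera_info("wrist"); im=vision.snapshot("wrist"); s=r.sense()
pickle.dump(i,open("w11.pkl","wb")); cv2.imwrite("pics/w11.png",im)
print(s["clock"],s["joint_positions"],s["contact_force"],gp(),G+aa*.1)
print(gdelta(G+aa*.007,RG))
print([proj("wrist",P,i) for P in(G+aa*.018,G+aa*.018+nn*.01,G+aa*.018-nn*.01)])
E
```

```text
14.65 [-0.6202  0.1742  1.7862  0.6535  1.6295 -0.6437] [0.0061 0.2975 0.0996] [ 0.5011 -0.0406  0.172 ] [ 0.5018 -0.0399  0.1717]
(array([0.1114, 0.0834, 9.3766]), array([-0.0775,  0.3077,  0.0641]))
[array([319.4727, 259.8177]), array([319.5346, 243.6236]), array([319.4099, 275.4644])]
```

View pics/w11.png

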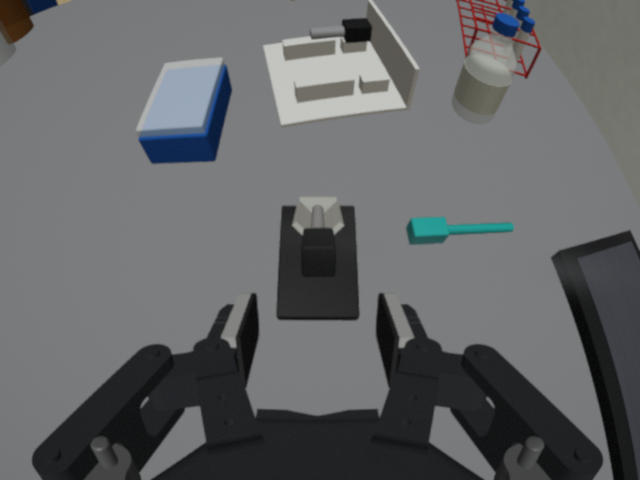

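Request:
{"method": "jog_arm", "body": {
  "commands": [-0.2,0.05,0.05,3,0,0.3,0,-0.2,0.1,0.1,6,0,0.3,0,-0.2,0.1,0.1,7.5,0,0.3,0,-0.2,0.1,0.1,8.5,0,0.3,0,-0.2,0.1,0.1,9.3,0,0.3,0,-0.2,0.1,0.1,9.3,0,0.3,0]
}}

```text
clock: 15.25
tcp_pos: [0.5108, 0.0648, 0.065]
orientation: [-3.137, -0.788, 1.475]
contact_force: [0.3, 0.2, -0.2]
opening: 0.0514
```

```bash
python3 - <<'E'
from h import *
np.set_printoptions(precision=4,suppress=True)
im=vision.snapshot("wrist"); cv2.imwrite("pics/w12.png",im); s=r.sense(); print(gp(),G+aa*.007,s["contact_force"])
im=vision.snapshot("scene"); cv2.imwrite("pics/d12.png",cv2.resize(im[150:290,260:440],None,fx=4,fy=4,interpolation=cv2.INTER_CUBIC))
E
```

```text
[0.5076 0.0242 0.1054] [0.5078 0.0256 0.1059] [ 0.4638 -0.936  -0.2866]
```

View pics/w12.png

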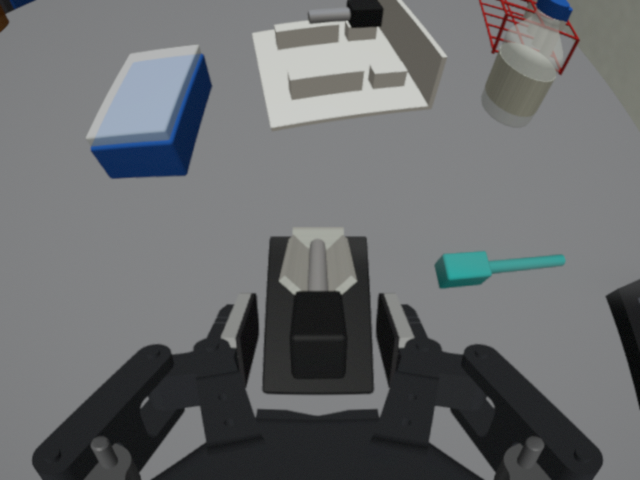

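View pics/d12.png

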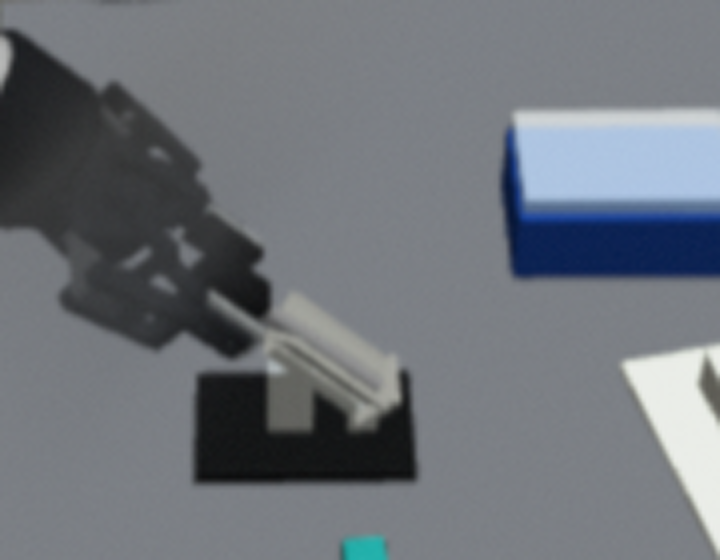

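```bash
python3 - <<'E'
from h import *
np.set_printoptions(precision=1,suppress=True)
s=r.sense();p=s["tcp_pos"];R=Ro.from_euler('xyz',s["orientation"])
for e in (.0,.004,.008,.011,.015):   # end face this far behind grasp point
  print(e,[proj("wrist",p+R.apply([x,0,-GP-e])) for x in(.01,-.01)],[proj("wrist",p+R.apply([.01,y,-GP-e]))[0] for y in(.01,-.01)])
E
```

```text
0.0 [array([319., 319.]), array([318.8, 362. ])] [np.float64(346.06255841036045), np.float64(291.8284765846877)]
0.004 [array([319. , 324.7]), array([318.9, 368.2])] [np.float64(346.83203850859934), np.float64(291.157856578342)]
0.008 [array([319.1, 330.6]), array([318.9, 374.6])] [np.float64(347.6383166430664), np.float64(290.455091430039)]
0.011 [array([319.1, 335.3]), array([318.9, 379.6])] [np.float64(348.26850997619715), np.float64(289.9057505562134)]
0.015 [array([319.2, 341.8]), array([319. , 386.6])] [np.float64(349.1446199792127), np.float64(289.14196351184313)]
```

Request:
{"method": "jog_arm", "body": {
  "commands": [1,0,0,0,0,0,0,1,0,0,0,0,0,0,1,0,0,0,0,0,0,1,0,0,0,0,0,0,1,0,0,0,0,0,0],
  "force": 70
}}

```text
clock: 15.85
tcp_pos: [0.5113, 0.0637, 0.0655]
orientation: [-3.138, -0.788, 1.475]
contact_force: [-1.9, -4.9, 6.8]
opening: 0.0191
```

Request:
{"method": "jog_arm", "body": {
  "commands": [1,0,0,-0.7,0,0,0,1,0,0,-2,0,0,0,1,0.3,0,-4,0,0,0,1,0.6,0,-7,0,0,0,1,1,0,-10,0,0,0,1,1,0,-10,0,0,0]
}}

```text
clock: 16.45
tcp_pos: [0.5072, -0.0028, 0.1462]
orientation: [3.138, -0.784, 1.478]
contact_force: [0.6, -0.2, -0.7]
opening: 0.0193
```

```bash
python3 - <<'E'
from h import *
np.set_printoptions(precision=2,suppress=True)
im=vision.snapshot("wrist"); cv2.imwrite("pics/w13.png",im); s=r.sense(); print(s["clock"],gp(),s["opening"],s["contact_force"])
d=gdelta([.4468,-.2956,.205],down(-.02)); print(d, np.linalg.norm(d[1]))
E
```

```text
16.5 [ 0.5  -0.04  0.18] 0.01925463645924885 [ 0.38  0.04 -0.45]
(array([-20.82,  -3.16, -21.39]), array([-33.52, -36.14,  80.93])) 94.7564664859314
```

View pics/w13.png

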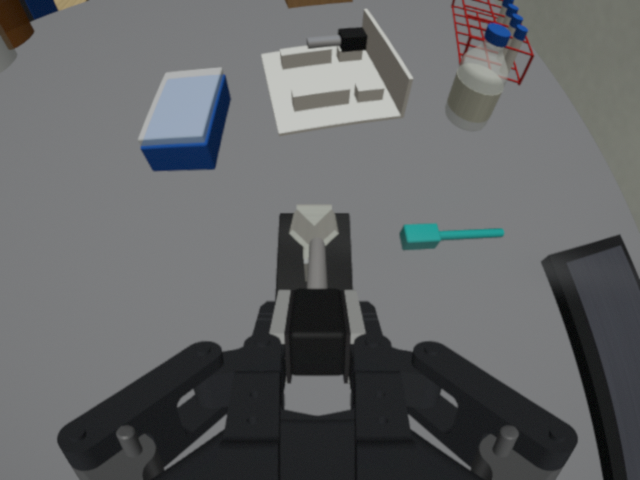

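Request:
{"method": "jog_arm", "body": {
  "commands": [1,0,-0.2,-4,-2.8,-3,6.7,1,-1,-0.5,-6,-5.6,-6,13.5,1,-3,-0.8,-8,-8.4,-9,20.2,1,-5,-1,-10,-11.2,-12,27,1,-7,-1.3,-12,-14,-15.1,33.7,1,-9,-1.5,-14,-16.8,-18.1,40.5,1,-11,-1.8,-16,-19.6,-21.1,47.2,1,-13,-2,-18,-22.3,-24.1,54,1,-15,-2.3,-20,-25.1,-27.1,60.7,1,-17,-2.6,-21.4,-27.9,-30.1,67.4,1,-19,-2.9,-21.4,-30.7,-33.1,74.2,1,-20.8,-3.2,-21.4,-33.5,-36.1,80.9,1,-20.8,-3.2,-21.4,-33.5,-36.1,80.9,1,-20.8,-3.2,-21.4,-33.5,-36.1,80.9,1,-20.8,-3.2,-21.4,-33.5,-36.1,80.9,1,-20.8,-3.2,-21.4,-33.5,-36.1,80.9]
}}

```text
clock: 18.1
tcp_pos: [0.4458, -0.2935, 0.1468]
orientation: [-3.138, 0.002, -0.016]
contact_force: [0.1, 0.4, -0.8]
opening: 0.0192
```

```bash
python3 - <<'E'
from h import *
import pickle
np.set_printoptions(precision=4,suppress=True)
i=vision.camera_info("wrist"); im=vision.snapshot("wrist"); s=r.sense()
pickle.dump(i,open("w14.pkl","wb")); cv2.imwrite("pics/w14.png",im)
print(s["clock"],s["joint_positions"],s["orientation"],gp())
for n in("scene","top"): cv2.imwrite(f"pics/{n}14.png",vision.snapshot(n))
t=gp()-[0,0,.105]
for n in("scene","top","wrist"): print(n,proj(n,t),proj(n,[.4468,-.2956,.059]))
s=cv2.imread("pics/scene14.png");cv2.imwrite("pics/d14.png",cv2.resize(s[150:290,80:220],None,fx=4,fy=4,interpolation=cv2.INTER_CUBIC))
E
```

```text
18.15 [-0.6796 -0.0154  1.7344  0.0016  1.4258  0.9078] [-3.1383  0.0016 -0.0169] [ 0.4459 -0.2938  0.2035]
scene [148.5587 213.4169] [153.2251 228.5815]
top [465.944  290.0443] [462.0868 289.8112]
wrist [318.9399 244.8698] [321.2292 225.9859]
```

View pics/w14.png

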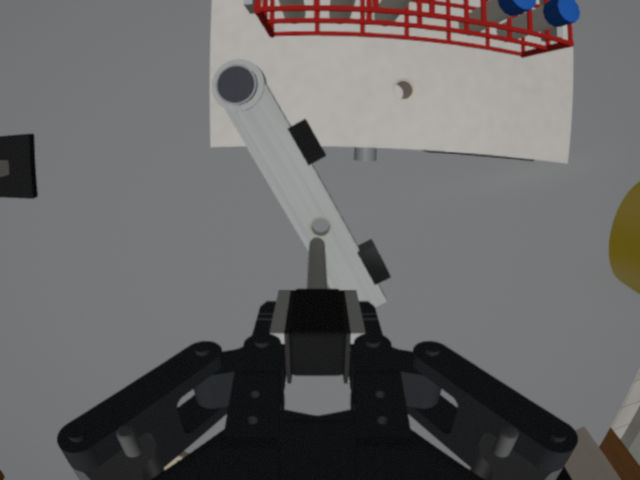

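View pics/d14.png

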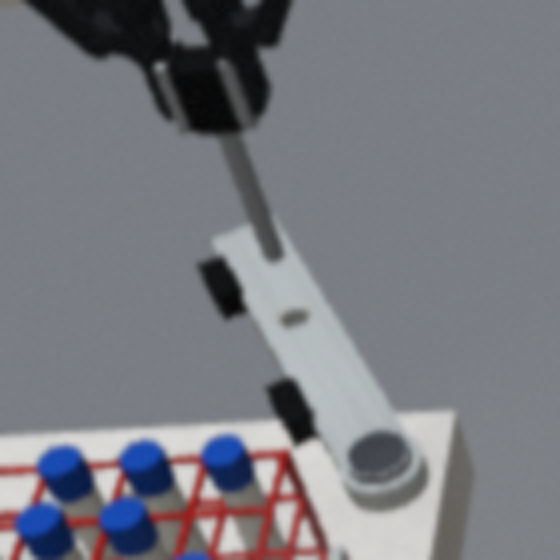

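View pics/top14.png

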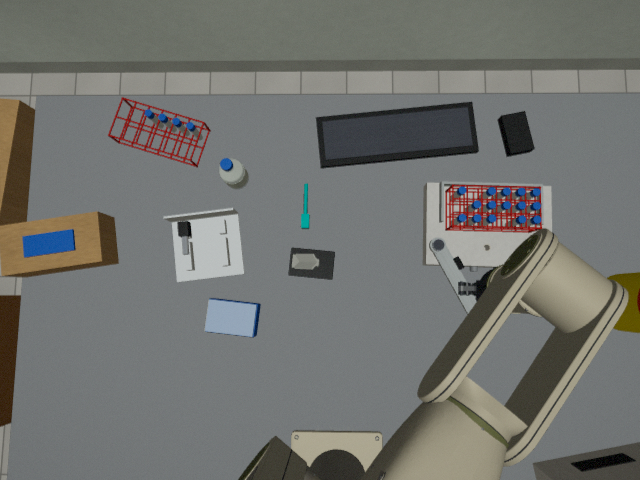

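```bash
python3 - <<'E'
from h import *
np.set_printoptions(precision=3,suppress=True)
print(gdelta([.4466,-.2954,.171],down(-.02)))
E
```

```text
(array([0.096, 0.187, 3.238]), array([-0.177,  0.109,  0.147]))
```

Request:
{"method": "jog_arm", "body": {
  "commands": [1,0.05,0.1,1,-0.2,0.1,0,1,0.1,0.2,2,-0.2,0.1,0,1,0.1,0.2,3.2,-0.2,0.1,0,1,0.1,0.2,3.2,-0.2,0.1,0,1,0.1,0.2,3.2,-0.2,0.1,0]
}}

```text
clock: 18.75
tcp_pos: [0.446, -0.2948, 0.1132]
orientation: [-3.141, 0.003, -0.018]
contact_force: [0.4, 0.5, -0.3]
opening: 0.019
```

```bash
python3 - <<'E'
from h import *
import pickle
np.set_printoptions(precision=4,suppress=True)
i=vision.camera_info("wrist"); im=vision.snapshot("wrist"); s=r.sense()
cv2.imwrite("pics/w15.png",im)
sc=vision.snapshot("scene")
print(s["clock"],s["orientation"],gp(),s["contact_force"])
t=gp()-[0,0,.105]
for n in("scene","wrist"): print(n,proj(n,t),proj(n,[.4468,-.2956,.059]))
a=cv2.resize(sc[190:250,120:190],None,fx=5.7,fy=8,interpolation=cv2.INTER_CUBIC)
a=cv2.resize(sc[195:245,130:180],(400,400),interpolation=cv2.INTER_CUBIC);b=cv2.resize(im[215:275,290:350],(400,400),interpolation=cv2.INTER_CUBIC)
cv2.imwrite("pics/d15.png",np.hstack([a,b]))
E
```

```text
18.8 [-3.1415  0.0015 -0.0176] [ 0.4468 -0.2953  0.1711] [ 0.4678 -0.2211 -0.6294]
scene [152.3571 225.9793] [153.2251 228.5815]
wrist [318.3574 245.0231] [318.6887 241.4326]
```

View pics/d15.png

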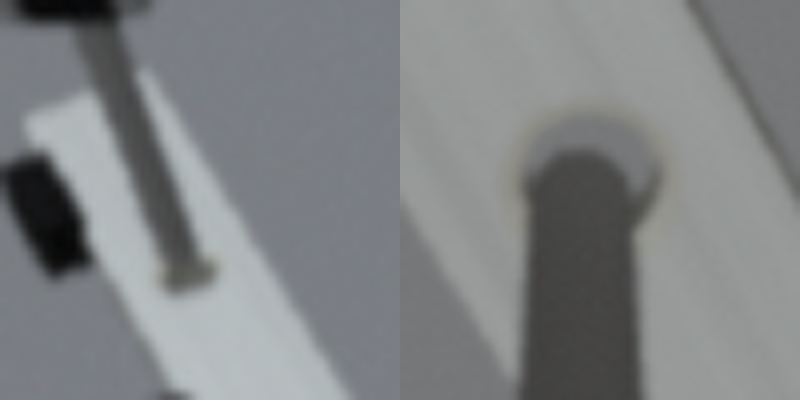

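Request:
{"method": "jog_arm", "body": {
  "commands": [1,-0.15,0.12,0,0,0,0,1,-0.15,0.12,0.3,0,0,0,1,-0.15,0.12,0.6,0,0,0,1,-0.15,0.12,0.9,0,0,0,1,-0.15,0.12,0.9,0,0,0]
}}

```text
clock: 19.35
tcp_pos: [0.4446, -0.2962, 0.1044]
orientation: [-3.141, 0.002, -0.018]
contact_force: [0.6, 0.2, -0.9]
opening: 0.0193
```

```bash
python3 - <<'E'
from h import *
np.set_printoptions(precision=4,suppress=True)
im=vision.snapshot("wrist"); s=r.sense()
sc=vision.snapshot("scene")
print(s["clock"],s["orientation"],gp(),s["contact_force"])
a=cv2.resize(sc[195:245,130:180],(400,400),interpolation=cv2.INTER_CUBIC);b=cv2.resize(im[215:275,290:350],(400,400),interpolation=cv2.INTER_CUBIC)
cv2.imwrite("pics/d16.png",np.hstack([a,b]))
E
```

```text
19.4 [-3.1413  0.0017 -0.0177] [ 0.445  -0.2963  0.1616] [-1.1263  0.1135 -1.2023]
```

View pics/d16.png

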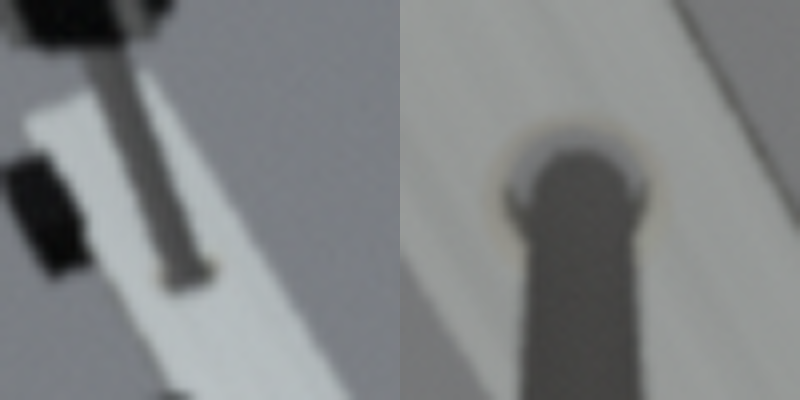

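Request:
{"method": "jog_arm", "body": {
  "commands": [1,0,0,0.2,0,0,0,1,0,0,0.4,0,0,0,1,0,0,0.6,0,0,0,1,0,0,0.6,0,0,0]
}}

```text
clock: 19.85
tcp_pos: [0.4448, -0.2963, 0.0987]
orientation: [-3.141, 0.002, -0.018]
contact_force: [-0.8, 0.5, -0.5]
opening: 0.0189
```

```bash
python3 - <<'E'
from h import *
np.set_printoptions(precision=4,suppress=True)
im=vision.snapshot("wrist"); s=r.sense()
sc=vision.snapshot("scene")
print(s["clock"],s["orientation"],gp(),s["contact_force"])
a=cv2.resize(sc[195:245,130:180],(400,400),interpolation=cv2.INTER_CUBIC);b=cv2.resize(im[215:275,290:350],(400,400),interpolation=cv2.INTER_CUBIC)
cv2.imwrite("pics/d17.png",np.hstack([a,b]))
E
```

```text
19.9 [-3.1415  0.0015 -0.0177] [ 0.445  -0.2964  0.1558] [-0.0958 -0.1927 -0.7652]
```

View pics/d17.png

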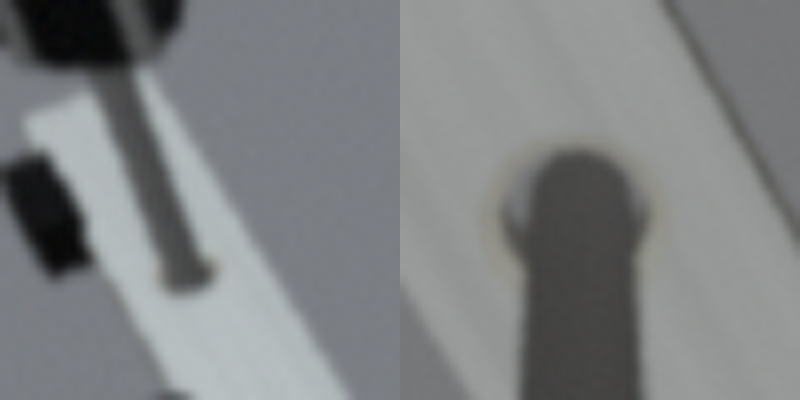

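```bash
python3 - <<'E'
from h import *
np.set_printoptions(precision=2,suppress=True)
C=np.array([.551,-.2398]);R0=Ro.from_euler('xyz',r.sense()["orientation"]);p=np.array([.445,-.2964])
a0=np.arctan2(*(p-C)[::-1])
for k in range(1,16):
    a=a0+1.05*k/15; q=C+.1202*np.array([np.cos(a),np.sin(a)])
    print(k,q,R0.inv().apply([*(q-p),0])*100)
E
```

```text
1 [ 0.45 -0.3 ] [ 0.43  0.72 -0.  ]
2 [ 0.45 -0.31] [ 0.92  1.41 -0.  ]
3 [ 0.46 -0.32] [ 1.45  2.06 -0.  ]
4 [ 0.46 -0.32] [ 2.02  2.68 -0.  ]
5 [ 0.47 -0.33] [ 2.64  3.25 -0.  ]
6 [ 0.48 -0.33] [ 3.29  3.78 -0.  ]
7 [ 0.48 -0.34] [ 3.99  4.26 -0.  ]
8 [ 0.49 -0.34] [ 4.71  4.69 -0.01]
9 [ 0.5  -0.35] [ 5.46  5.07 -0.01]
10 [ 0.51 -0.35] [ 6.23  5.39 -0.01]
11 [ 0.51 -0.35] [ 7.03  5.66 -0.01]
12 [ 0.52 -0.36] [ 7.84  5.88 -0.01]
13 [ 0.53 -0.36] [ 8.67  6.03 -0.01]
14 [ 0.54 -0.36] [ 9.51  6.13 -0.01]
15 [ 0.55 -0.36] [10.35  6.17 -0.01]
```

Request:
{"method": "jog_arm", "body": {
  "commands": [1,0.4,0.7,0,0,0,0,1,0.9,1.4,0,0,0,0,1,1.45,2.05,0,0,0,0,1,2,2.7,0,0,0,0,1,2,2.7,0,0,0,0]
}}

```text
clock: 20.45
tcp_pos: [0.4652, -0.3248, 0.0991]
orientation: [3.141, 0.001, -0.018]
contact_force: [-0.6, 2.4, 0.5]
opening: 0.0192
```

```bash
python3 - <<'E'
from h import *
np.set_printoptions(precision=4,suppress=True)
im=vision.snapshot("wrist"); s=r.sense()
print(s["clock"],s["orientation"],gp(),s["contact_force"])
cv2.imwrite("pics/w18.png",im)
E
```

```text
20.5 [ 3.1413  0.0013 -0.0181] [ 0.4648 -0.3244  0.1558] [-1.1881  0.9238  0.8811]
```

View pics/w18.png

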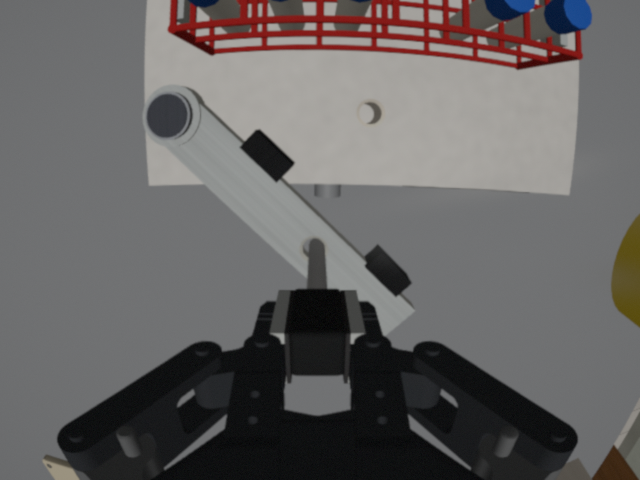

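Request:
{"method": "jog_arm", "body": {
  "commands": [1,0.65,0.55,0,0,0,0,1,1.3,1.1,0,0,0,0,1,2,1.55,0,0,0,0,1,2.7,2,0,0,0,0,1,3.45,2.35,0,0,0,0,1,4.25,2.7,0,0,0,0,1,5.05,2.95,0,0,0,0,1,5.85,3.2,0,0,0,0,1,6.65,3.35,0,0,0,0,1,7.5,3.45,0,0,0,0,1,7.5,3.45,0,0,0,0]
}}

```text
clock: 21.6
tcp_pos: [0.5399, -0.3597, 0.099]
orientation: [3.141, 0.001, -0.017]
contact_force: [-1.8, 2.1, -0.6]
opening: 0.0192
```

```bash
python3 - <<'E'
from h import *
import pickle
np.set_printoptions(precision=4,suppress=True)
i=vision.camera_info("wrist");im=vision.snapshot("wrist"); s=r.sense(); pickle.dump(i,open("w19.pkl","wb"))
print(s["clock"],s["orientation"],gp(),s["contact_force"])
cv2.imwrite("pics/w19.png",im); sc=vision.snapshot("scene"); cv2.imwrite("pics/s19.png",sc)
cv2.imwrite("pics/d19.png",np.hstack([cv2.resize(im[190:290,270:370],(400,400),interpolation=cv2.INTER_CUBIC),cv2.resize(sc[200:280,80:160],(400,400),interpolation=cv2.INTER_CUBIC)]))
t=gp()-[0,0,.105];print(proj("wrist",t),proj("wrist",[.549,-.3595,.045]))
E
```

```text
21.65 [ 3.1412  0.0012 -0.0173] [ 0.5394 -0.3596  0.1557] [-1.5632  2.1324 -1.1808]
[318.4045 244.9451] [317.9044 227.5728]
```

View pics/w19.png

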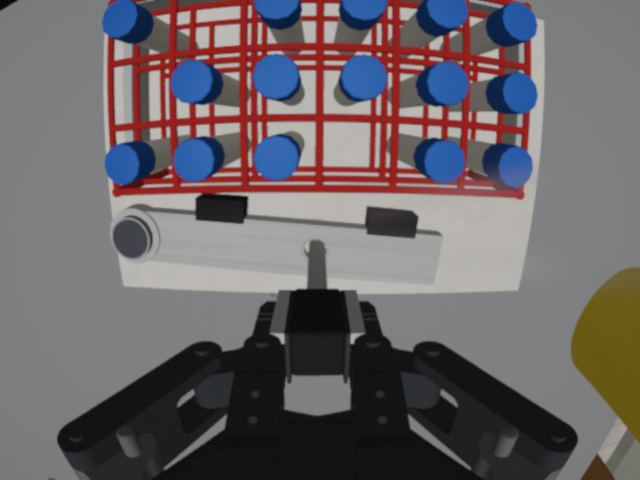

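View pics/d19.png

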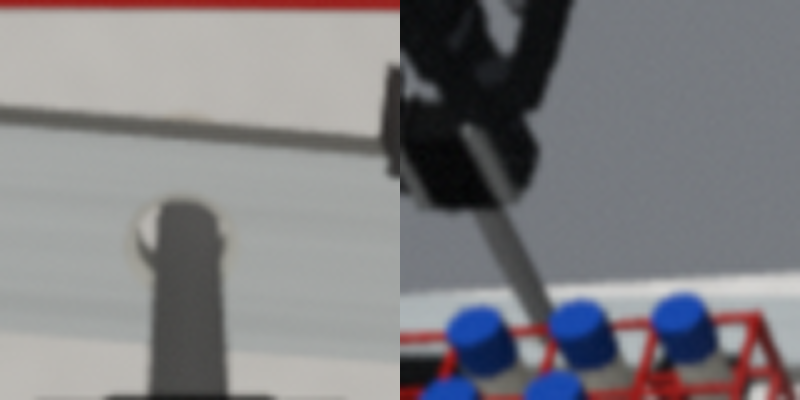

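```bash
python3 - <<'E'
from h import *
import pickle
i=pickle.load(open("w19.pkl","rb"));im=cv2.imread("pics/w19.png")
cv2.imwrite("pics/d20.png",cv2.resize(im[205:265,285:350],(780,600),interpolation=cv2.INTER_NEAREST))
for x in(.545,.547,.549,.551): print(x,proj("wrist",[x+.007,-.36,.045],i)[1],proj("wrist",[x+.009,-.36,.045],i)[1])
E
```

```text
0.545 224.45326393813627 221.467259118276
0.547 221.467259118276 218.46774689019406
0.549 218.46774689019406 215.455028878135
0.551 215.455028878135 212.42941631115863
```

View pics/d20.png

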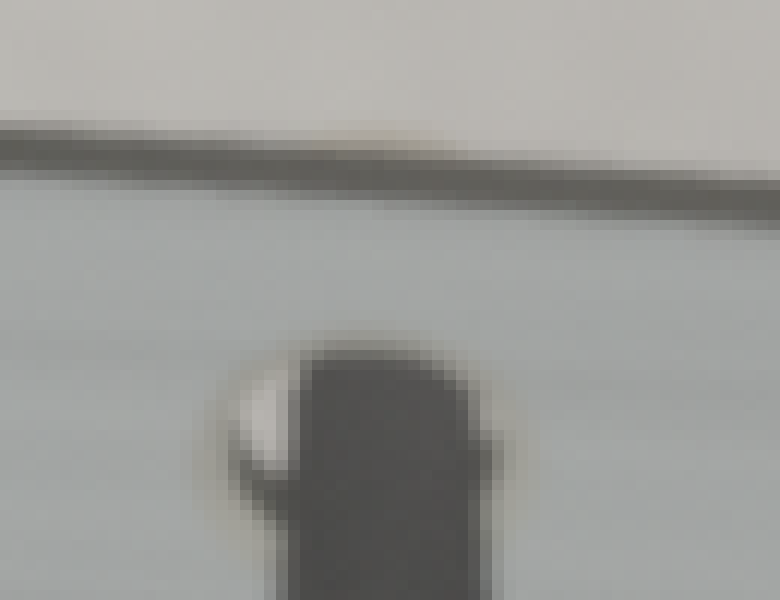

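Request:
{"method": "jog_arm", "body": {
  "commands": [1,0.4,0,0,0,0,0,1,0.8,0.02,0,0,0,0,1,0.8,0.02,0,0,0,0,1,0.8,0.02,0,0,0,0]
}}

```text
clock: 22.1
tcp_pos: [0.5469, -0.36, 0.0991]
orientation: [3.141, 0.001, -0.018]
contact_force: [-2.0, 1.8, 0.4]
opening: 0.019
```

```bash
python3 - <<'E'
from h import *
np.set_printoptions(precision=4,suppress=True)
im=vision.snapshot("wrist"); s=r.sense()
print(s["clock"],s["orientation"],gp(),s["contact_force"])
cv2.imwrite("pics/d21.png",cv2.resize(im[205:265,285:350],(780,600),interpolation=cv2.INTER_CUBIC))
E
```

```text
22.15 [ 3.1413  0.0011 -0.0177] [ 0.5469 -0.36    0.1558] [-1.9267  2.1317 -1.7771]
```

View pics/d21.png

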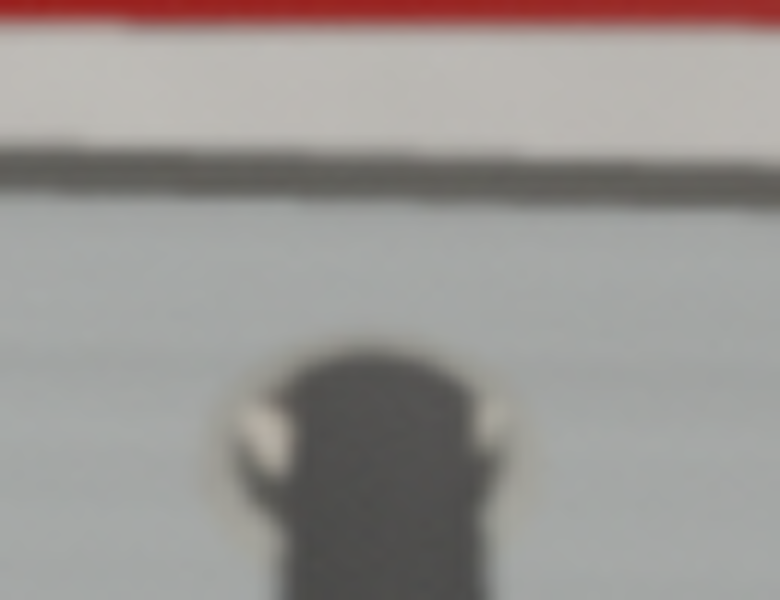

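Request:
{"method": "jog_arm", "body": {
  "commands": [1,0,0,0.3,0,0,0,1,0,0,0.6,0,0,0,1,0,0,0.9,0,0,0,1,0,0,0.9,0,0,0]
}}

```text
clock: 22.55
tcp_pos: [0.5465, -0.36, 0.0893]
orientation: [3.142, 0.002, -0.018]
contact_force: [-2.6, 0.3, -1.9]
opening: 0.0193
```

Request:
{"method": "jog_arm", "body": {
  "commands": [1,0,0,0.3,0,0,0,1,0,0,0.6,0,0,0,1,0,0,0.9,0,0,0,1,0,0,1.2,0,0,0,1,0,0,1.2,0,0,0]
}}

```text
clock: 23.05
tcp_pos: [0.5465, -0.3598, 0.0772]
orientation: [-3.141, 0.002, -0.018]
contact_force: [-1.8, 0.6, -2.1]
opening: 0.0191
```

Request:
{"method": "jog_arm", "body": {
  "commands": [1,0,0,0.4,0,0,0,1,0,0,0.8,0,0,0,1,0,0,1.2,0,0,0,1,0,0,1.5,0,0,0,1,0,0,1.7,0,0,0,1,0,0,1.7,0,0,0]
}}

```text
clock: 23.65
tcp_pos: [0.5465, -0.3599, 0.0604]
orientation: [-3.141, 0.002, -0.018]
contact_force: [-1.6, -0.2, -1.9]
opening: 0.0193
```

Request:
{"method": "jog_arm", "body": {
  "commands": [1,0,0,0.1,0,0,0,1,0,0,0.2,0,0,0,1,0,0,0.3,0,0,0,1,0,0,0.3,0,0,0]
}}

```text
clock: 24.05
tcp_pos: [0.547, -0.36, 0.0583]
orientation: [3.141, 0.001, -0.018]
contact_force: [-2.2, 0.1, 1.4]
opening: 0.0194
```

Request:
{"method": "jog_arm", "body": {
  "commands": [1,0,0,0.1,0,0,0,1,0,0,0.2,0,0,0,1,0,0,0.2,0,0,0]
}}

```text
clock: 24.35
tcp_pos: [0.5474, -0.3602, 0.0581]
orientation: [3.141, -0.0, -0.018]
contact_force: [-5.9, 4.5, 11.8]
opening: 0.0189
```

Request:
{"method": "jog_arm", "body": {
  "commands": [1,0,0,0.1,0,0,0,1,0,0,0.2,0,0,0,1,0,0,0.2,0,0,0]
}}

```text
clock: 24.65
tcp_pos: [0.5483, -0.3605, 0.058]
orientation: [3.14, -0.002, -0.018]
contact_force: [-8.2, 7.1, 20.8]
opening: 0.019
```

Request:
{"method": "jog_arm", "body": {
  "commands": [1,0,0,-0.3,0,0,0,1,0,0,-0.3,0,0,0,-0.2,0,0,-0.3,0,0,0,-0.2,0,0,-0.3,0,0,0,-0.2,0,0,-0.3,0,0,0,-0.2,0,0,-0.3,0,0,0]
}}

```text
clock: 25.25
tcp_pos: [0.5468, -0.36, 0.0567]
orientation: [3.141, 0.001, -0.018]
contact_force: [-0.3, -0.3, 0.2]
opening: 0.0512
```

```bash
python3 - <<'E'
from h import *
np.set_printoptions(precision=4,suppress=True)
im=vision.snapshot("wrist"); s=r.sense()
print(s["clock"],gp(),s["contact_force"],s["opening"])
cv2.imwrite("pics/w22.png",im)
E
```

```text
25.3 [ 0.5469 -0.36    0.1135] [-0.2002  0.0431  0.1041] 0.051059458609927284
```

View pics/w22.png

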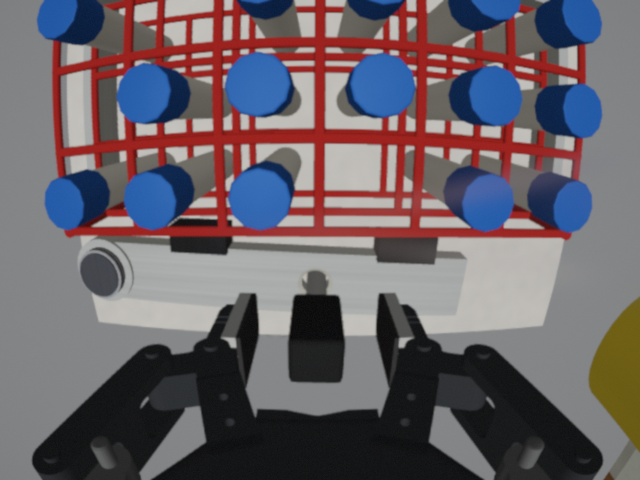

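Released: the pin stands free at (317,340) between the open fingers, and the arm is still held in place. I'll retreat straight up.

Request:
{"method": "jog_arm", "body": {
  "commands": [-0.2,0,0,-1,0,0,0,-0.2,0,0,-3,0,0,0,-0.2,0,0,-6,0,0,0,-0.2,0,0,-10,0,0,0,-0.2,-4,0,-14,0,0,0,-0.2,-8,0,-16,0,0,0,-0.2,-8,0,-16,0,0,0,-0.2,-8,0,-16,0,0,0]
}}

```text
clock: 26.1
tcp_pos: [0.4671, -0.3593, 0.2195]
orientation: [3.139, -0.002, -0.019]
contact_force: [-0.0, 0.8, 0.1]
opening: 0.051
```

```bash
python3 - <<'E'
from h import *
np.set_printoptions(precision=4,suppress=True)
i=vision.camera_info("wrist");im=vision.snapshot("wrist"); s=r.sense()
print(s["clock"],gp(),s["contact_force"])
cv2.imwrite("pics/w23.png",im); sc=vision.snapshot("scene");cv2.imwrite("pics/s23.png",sc)
cv2.imwrite("pics/t23.png",vision.snapshot("top"))
for z in (.126,.10):print([proj(n,[.5475,-.36,z]) for n in("wrist","scene")])
E
```

```text
26.15 [ 0.4673 -0.3586  0.2745] [ 0.0948 -0.0123  0.258 ]
[array([319.2777, 117.5414]), array([ 95.4624, 243.4691])]
[array([319.0866, 117.7113]), array([100.8963, 253.7525])]
```

View pics/w23.png

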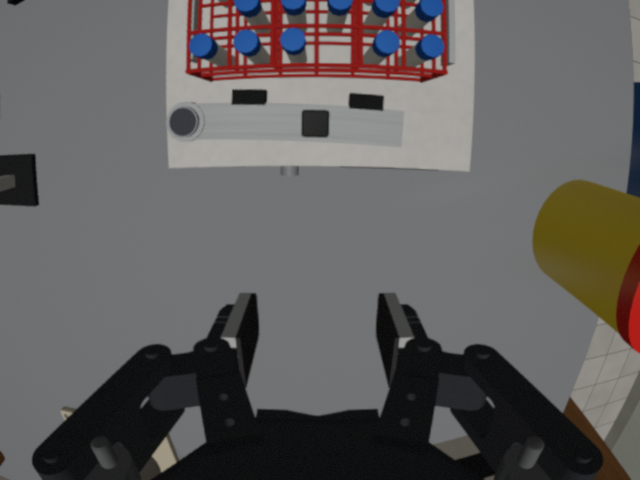

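View pics/s23.png

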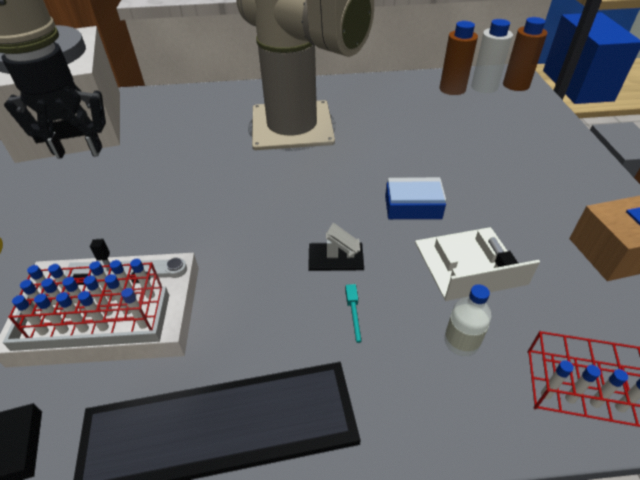

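View pics/t23.png

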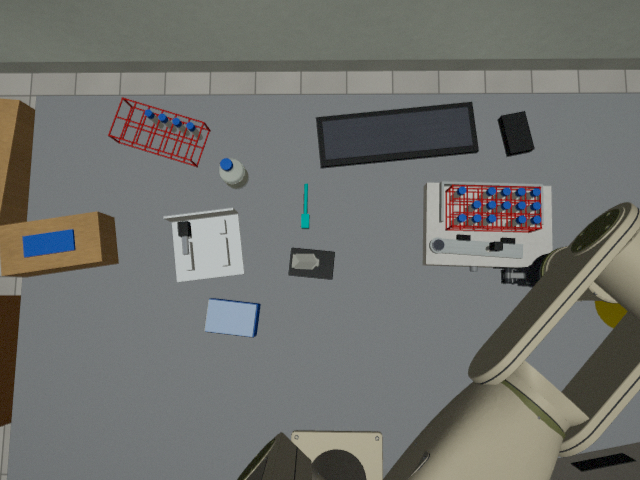

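The pin stands at the lock hole, with its grip top near (98,242) in the scene view against a predicted (95,243) when home. The arm is held across the deck and the bystanders haven't moved, so I'm handing in.

```bash
python3 - <<'E'
from h import *
a=cv2.imread("pics/top0.png").astype(int);b=cv2.imread("pics/t23.png").astype(int)
d=np.abs(a-b).max(2)
for n,(x0,y0,x1,y1) in dict(rack=(445,180,545,232),bottle=(215,152,250,190),tipbox=(200,295,265,340),stub=(172,218,195,275)).items(): print(n,(d[y0:y1,x0:x1]>40).sum())
print(workorder.sign_off())
E
```

```text
rack 0
bottle 0
tipbox 0
stub 0
the job is handed in; nothing more can be done
None
```

The locking pin is fully down in the lock hole and holds the sprung arm over it. I handed the job in at about 26 s, with the gripper clear of everything; no verdict is reported.

**What I did:** I took the pin from the tray, laid it tip down in the sloping rest and pushed it against the stop with about 14 N. I let go there and checked it by camera. I then took it again by the end of its grip, hung it upright, put the tip through the eye and swung the arm about 1.05 rad. I pushed the pin down until it bottomed (about 21 N), eased off, released and backed away.

**Last checks:**
- **Pin depth:** it bottomed at a reported TCP height of 0.058 m, where I had predicted 0.0583 m for fully home. In the scene picture its grip is within about 3 pixels of the predicted home position.
- **Arm:** it stayed over the hole after release, and the force reading was near zero.
- **Bystanders:** the rack, bottle, tip box and short pin show no changed pixels between the first and last top views.

**What went wrong or disagreed:**
- **First grasp missed:** the fingers closed above the pin without moving it. The wrist and scene cameras both showed the real fingertips about 38 mm short of the reported TCP. I corrected for this in every later move.
- **Camera and robot positions:** at the eye and the hole they differed by 1–2 mm, which I corrected from close-up pictures.

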